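# Build an alternating disc-spring stack on the press arbor

## Robot

A 6-joint arm with a two-finger parallel gripper is mounted at the origin on a cart in front of the work surface, level with it; the furniture and walls round the work are solid. World frame = base frame: x ahead of the robot, y to its left, z up, the work surface at z = 0. Lengths are in m, angles in rad, forces in N, time in s.
With the tool pointing down it reaches from about 0.3 to 0.875 m from the base axis. Payload 6.4 kg.
Tool frame: the origin (TCP) lies at the very end of the fingers, on their centre line; the grasp point (between the pads) lies 19 mm behind it; z points along the fingers, y is the line along which they close (so a half turn about z gives the same grasp; the last joint's range is limited). The gripper opens to 85 mm and grips with 20 to 120 N. Pads are 22 mm wide; open, the fingers measure 114 mm over their backs; the gripper's body (76 mm by 85 mm) begins 54 mm behind the grasp point. The pads swing forward as they close: fully open they stand 13 mm farther back than shut.
Start: joints at [-1.41, 0.181, 1.607, -0, 1.354, -0.206], TCP at [0.206, -0.537, 0.231] pointing down, gripper open.
Joint ranges: [-2.99, 2.99], [-0.89, 2.07], [0.3, 2.58], [-1.14, 4.28], [0, 2.63], [-3.12, 3.12]. Speed limits (rad/s): [2.57, 2.57, 3.01, 3.14, 3.14, 3.14].

## Interface

Orientations are given as a unit quaternion [x, y, z, w].
In Python, from station import arm, imaging, job_done, models gives the robot as it stands.
- The arm moves only by the tool servo_tool, never from a script. Its argument "plan" is a list of rows, each a list of 7 numbers: the opening, from 0 (shut) to 1 (fully open), then the shift along the tool's x, y, z scaled (see below), then the turn, a rotation vector about the tool's x, y, z scaled (see below). In form: [[fingers, tx, ty, tz, rx, ry, rz], ...]. A call has 1 to 12 rows; each row is the pose to reach, as a shift and turn from the pose commanded when the call began, along the tool's axes at that moment, turning the shorter way round; what a row does not reach only later rows make up. The controller multiplies each number of a shift by 0.4 m and each number of a turn by 360 degrees. A row lasts 1/12 s, in which the tool goes at most 41.7 mm and 7.16 degrees, less where a joint would pass 70% of its speed; a pose out of reach is approached as far as the arm can. A call with a number of a shift or a turn outside -1 to 1 is refused whole. A call with a gripper value outside its range is refused whole. The fingers move at their own pace and stop on an object; the grip force is fixed at half the most. Time passes only in rows, so rows that repeat a pose let the fingers close. It gives the time, the measured TCP pose, the force, the opening and the grip force at its end, in the units of the state.
- arm.get_state(): the state, without advancing time (a new reading comes with each control period).
- imaging.capture(name): name is "scene" or "side" or "wrist"; returns a dict with "frame" (480x640x3 uint8, red, green, blue), "fx", "fy", "cx", "cy" (pixels), "world_to_cam" (4x4, takes a point from world to camera coordinates). Camera axes: x right, y down, z forward; pixel columns grow to the right and rows downward; lengths in m; the calibration is good to about 2 mm. A picture is of the moment at which its call begins. There is no depth.
- job_done(): hands the job in; it is judged then, once.
Trained networks look in a picture, given as the dict that the camera call returned (one of the last four; its "shot" number tells which), for a name from the list of things; names that differ only in an ending like _2 or _b are one class to them, and where a whole thing is asked for, a point or a joint stands for the part that bears it (a point fixed in the world has none). Each returns a list of dicts, best first, with "conf" (0 to 1); they miss things now and then, are a little off and sometimes report something else, mostly with a low value. They report only what shows in the picture. A call takes as long as a camera call. They do not tell look-alikes from the thing itself.
- models.spot_in(name, picture): "point" ([column, row] in pixels, amid what is visible of it).
The state is a dict: "time": time; "joint_pos": joint angles; "dq": joint speeds; "joint_torque": joint torques, N m; "eef_pos": TCP position; "ee_rot": TCP orientation; "wrist_force": force on the tool from outside, world axes, zero at the start; "moment": the same for the moment, N m; "grip_width": finger opening in m; "finger_force": force on a finger pad.
Only numpy, scipy, OpenCV 4.12 (cv2) and the standard library are available. Lean on these libraries where they do the work, as an engineer would, in place of code of your own. Each camera call takes 0.05 s, during which the arm holds its last target. There are 200 camera calls.

## Task

Finish the spring stack of the small sample press: one conical spring washer already lies on the upright arbor with its dome side up, and the faces must alternate. Take the two washers standing on edge in the rack and put them on the arbor, first one with its hollow side up, then the other with its hollow side down, each lying flat on the one below. Leave the first washer seated and do not disturb the bottle, the timer and the roll of labels.

Things in the scene. Friction and masses are not known exactly. Their poses are not given: they have to be found in the camera images.
- washer_a: steel conical spring washer, outside dia 64, bore 26, height 14 mm, 160 g. Origin on its axis at mid-height; +z out of the dome (narrow) side, -z out of the hollow side. Outer rim radius 32 at z -7 to 0; contact flats radius 28.5-32 at z -7 and 13-16.5 at z +7; bore wall z 0 to +7; between them a straight cone wall 8 mm thick, sloping 24 deg. Starts on edge in a rack slot, dome to either end
- washer_b: the same kind of washer as washer_a, same frame and sizes, in the other slot of the rack, its dome facing the other way; either of the two may go on first
- washer_base: third washer of the same kind and frame, already on the arbor, dome side up, hollow side on the seat
- rack: fixed grey trough, 76 (x) x 170 (y) x 44 mm high, walls 4 mm, inner floor at 6 mm; origin under its centre. Slots 16.5 mm wide at y = -42 and +42 mm, between partitions 30 mm high. A washer stands in each, axis along the rack's y at 38 mm height, top at 70 mm, leaning up to 8 deg; the walls hide its sides up to 44 mm
- stand: fixed arbor stand: aluminium base 96 x 96 x 12 mm with four screw heads to 16 mm, round steel seat 68 mm across to 18 mm, and on it the upright steel arbor, 22 mm across, its tip at 68 mm with the last 6 mm tapering to 15 mm. Origin at the centre of the underside, z up
- seat (a point): top of the stand's seat on the arbor's axis, z up. On a good stack the washer origins lie 7, 21 and 35 mm above it. The bench between stand and rack (one to the left, one to the right, centres at least 0.36 m apart) is clear
- small_bottle: small brown screw-cap bottle, 42 mm across, 78 mm tall, bystander behind the work; origin under its centre
- timer: small white bench timer, 62 x 64 x 20 mm, bystander behind the work; origin under its centre
- label_roll: roll of white labels lying flat, 64 mm across, 26 mm high, bystander behind the work; origin under its centre
Not all that is in view belongs to the job. What is shaped like the washer_a but blue, orange or yellow is not meant.

How it is judged:
By the outcome, as a careful person would: the job done as asked, in the order asked, and still so for the second after the job is handed in, with the robot touching nothing.
It also fails if it takes over 72 s, if anything falls off the work surface, if the arm or the gripper's body presses on something with over 40 N, if the wrist force passes 120 N, or if a joint passes its speed limit or range.

## Working session

There is one attempt and no reset: what is moved stays moved. The work goes in short steps, Python scripts to look and compute and a tool call to move; the robot and the scene stay as the last step left them, time stands still between calls to the robot, and variables do not carry over. Pictures are saved under pics/ and viewed, at most 10 in all, crops included, and the job is handed in when it is done.

Besides the shell and the picture viewer there is one more tool, called after "Emit:" as name(argument=value, ...), one argument or row to a line, values as JSON. servo_tool: Moves the arm, as the interface text tells. Shifts and turns lie within -1 to 1; 1 stands for 0.4 m of shift or 360 degrees of turn. Its arguments: {"type":"object","properties":{"plan":{"type":"array","items":{"type":"array","items":{"type":"number"}}}},"required":["plan"]}

```bash
mkdir -p pics
cat > h.py <<'E'
import numpy as np, cv2
from station import arm, imaging, job_done, models
from scipy.spatial.transform import Rotation as R
def ray(p,u,v):
    T=np.array(p["world_to_cam"]);d=np.array([(u-p["cx"])/p["fx"],(v-p["cy"])/p["fy"],1])
    return -T[:3,:3].T@T[:3,3], T[:3,:3].T@d
def onz(p,u,v,z):
    o,d=ray(p,u,v);return o+d*(z-o[2])/d[2]
def proj(p,X):
    T=np.array(p["world_to_cam"]);c=np.atleast_2d(X)@T[:3,:3].T+T[:3,3]
    return np.c_[c[:,0]/c[:,2]*p["fx"]+p["cx"],c[:,1]/c[:,2]*p["fy"]+p["cy"]]
def save(p,n): cv2.imwrite("pics/"+n,p["frame"][:,:,::-1])
E
python3 - <<'E'
from h import *
s=arm.get_state();print(s)
a=imaging.capture("scene");b=imaging.capture("side")
for p,n in((a,"scene"),(b,"side")):
    save(p,n+"0.png");print(n,np.round(ray(p,320,240),3))
    for o in("washer_a","washer_base","rack","stand"):
        for r in models.spot_in(o,p)[:4]:print(n,o,np.round(r["point"]),round(r["conf"],2),np.round(onz(p,*r["point"],0.03),3))
E
```

```text
{'time': 0.0, 'joint_pos': array([-1.41027966e+00,  1.81535157e-01,  1.60802008e+00,  2.66271516e-06,
        1.35379173e+00, -2.06294905e-01]), 'dq': array([-0.0012793 ,  0.00089556, -0.00058461, -0.00011279,  0.00122733,
        0.00108379]), 'joint_torque': array([-9.51723741e-04, -4.44870186e+01, -3.51336551e+01, -3.81263417e-04,
        9.23115673e-03,  1.00215533e-05]), 'eef_pos': array([ 0.20614771, -0.53618065,  0.23038163]), 'ee_rot': array([ 9.83227926e-01,  1.82378937e-01,  2.13751173e-05, -8.76896606e-04]), 'wrist_force': array([0.0925306 , 0.05500945, 0.1421181 ]), 'moment': array([ 0.02040778,  0.0605799 , -0.00549998]), 'finger_force': 0.0, 'grip_width': 0.08568154735877989}
scene [[ 0.072  0.514  0.679]
 [ 0.534 -0.506 -0.677]]
scene washer_a [328. 336.] 0.9 [0.391 0.185 0.03 ]
scene washer_a [281. 268.] 0.87 [0.573 0.146 0.03 ]
scene washer_a [286. 369.] 0.83 [0.39  0.282 0.03 ]
scene washer_a [212. 371.] 0.77 [0.467 0.375 0.03 ]
scene washer_base [429. 224.] 0.6 [ 0.461 -0.195  0.03 ]
scene rack [265. 298.] 0.87 [0.532 0.217 0.03 ]
scene stand [426. 233.] 0.88 [ 0.446 -0.164  0.03 ]
scene stand [306. 218.] 0.18 [0.66  0.005 0.03 ]
side [[ 0.249 -0.663  0.421]
 [ 0.406  0.826 -0.391]]
side washer_a [204. 271.] 0.96 [0.392 0.114 0.03 ]
side washer_a [277. 239.] 0.76 [0.571 0.205 0.03 ]
side washer_a [257. 229.] 0.7 [0.55  0.278 0.03 ]
side washer_a [196. 252.] 0.7 [0.395 0.203 0.03 ]
side washer_base [256. 226.] 0.58 [0.552 0.294 0.03 ]
side rack [268. 250.] 0.75 [0.533 0.156 0.03 ]
side stand [317. 381.] 0.87 [ 0.453 -0.248  0.03 ]
```

View pics/scene0.png

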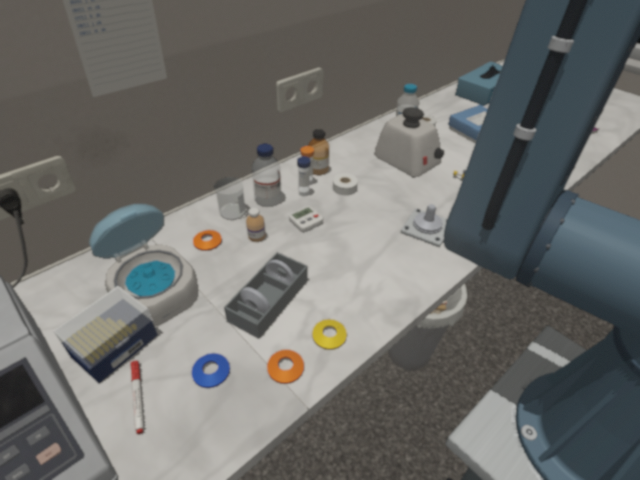

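View pics/side0.png

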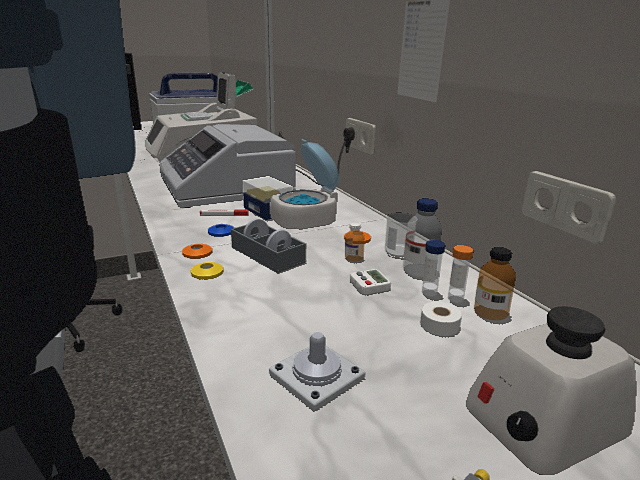

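The washers stand grey in the rack at scene (281,268) and (254,300). The arbor stand is at scene (428,225) and side (317,370). Next I triangulate them and get the shift to a view above the stand.

```bash
cat >> h.py <<'E'
def tri(ps):
    A=np.zeros((3,3));b=np.zeros(3)
    for p,u,v in ps:
        o,d=ray(p,u,v);d/=np.linalg.norm(d);M=np.eye(3)-np.outer(d,d);A+=M;b+=M@o
    return np.linalg.solve(A,b)
def go(pos,rot=None,s=None):
    s=s or arm.get_state();r0=R.from_quat(s["ee_rot"])
    t=r0.inv().apply(np.array(pos)-s["eef_pos"])/0.4
    w=(r0.inv()*rot).as_rotvec()/(2*np.pi) if rot is not None else np.zeros(3)
    print("shift",np.round(t,4),"turn",np.round(w,4))
def down(yaw):  # tool z down, closing line (tool y) at yaw (deg) in world xy
    c,s=np.cos(np.radians(yaw)),np.sin(np.radians(yaw))
    return R.from_matrix(np.array([[-s,c,0],[c,s,0],[0,0,-1.]])@np.eye(3) if True else None)
E
python3 - <<'E'
from h import *
a=imaging.capture("scene");b=imaging.capture("side");w=imaging.capture("wrist")
print(down(30).as_matrix(),"tip",tri([(a,432,208),(b,317,336)]),"wA",tri([(a,281,268),(b,278,240)]),"wB",tri([(a,254,299),(b,257,229)]))
s=arm.get_state();r=R.from_quat(s["ee_rot"])
o,d=ray(w,320,240);print("cam in tool",r.inv().apply(o-s["eef_pos"]),r.inv().apply(d),w["fx"])
go([0.45,-0.2,0.3])
E
```

```text
[[-0.5        0.8660254  0.       ]
 [ 0.8660254  0.5        0.       ]
 [ 0.         0.        -1.       ]] tip [ 0.47155092 -0.20574966  0.06485641] wA [0.55678766 0.15718635 0.04956489] wB [0.5360254  0.2398401  0.04453975]
cam in tool [ 0.08282789 -0.00050952 -0.14327488] [-3.23137945e-01 -1.08637453e-04  9.46356330e-01] 408.00596293151375
shift [ 0.8709 -0.5674 -0.1718] turn [0. 0. 0.]
```

Emit:
servo_tool(
  plan=[
    [1,0.998,-0.582,-0.05,0,0,0],
    [1,0.998,-0.582,-0.05,0,0,0],
    [1,0.998,-0.582,-0.05,0,0,0],
    [1,0.998,-0.582,-0.05,0,0,0],
    [1,0.998,-0.582,-0.05,0,0,0],
    [1,0.998,-0.582,-0.05,0,0,0],
    [1,0.998,-0.582,-0.05,0,0,0],
    [1,0.998,-0.582,-0.05,0,0,0],
    [1,0.998,-0.582,-0.05,0,0,0],
    [1,0.998,-0.582,-0.05,0,0,0],
    [1,0.998,-0.582,-0.05,0,0,0],
    [1,0.998,-0.582,-0.05,0,0,0],
  ],
)

```text
time: 1.65
eef_pos: [0.4986, -0.1711, 0.252]
ee_rot: [0.983, 0.185, 0.001, -0.001]
wrist_force: [0.1, 1.4, 0.3]
grip_width: 0.0851
finger_force: 0.0
```

Run:
```python
from h import *
w=imaging.capture("wrist");save(w,"w1.png");s=arm.get_state();print(s["time"],s["eef_pos"],s["ee_rot"])
print(proj(w,[[.4716,-.2057,.068],[.4716,-.2057,.018]]))
```

```text
1.7 [ 0.49745596 -0.17276569  0.25165722] [ 9.82709846e-01  1.85151142e-01  6.30416798e-04 -1.27621707e-04]
[[347.03395504 250.37932502]
 [343.8149162  232.6394782 ]]
```

View pics/w1.png

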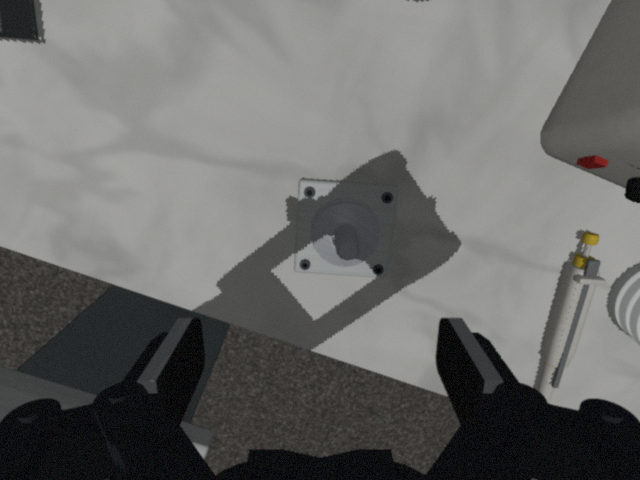

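The picture shows the stand with screws at (310,192), (387,198), (378,270) and (305,265), and the arbor at about (346,243), matching the triangulation.

```bash
cat >> h.py <<'E'
def screws(w,guess,half=0.05):
    g=cv2.cvtColor(w["frame"],cv2.COLOR_RGB2GRAY).astype(float);c=[]
    for u,v in guess:
        u0,v0=int(round(u)),int(round(v));q=g[v0-9:v0+10,u0-9:u0+10]
        m=np.clip(np.percentile(q,60)*0.75-q,0,None);m[m<0.3*m.max()]=0
        y,x=np.mgrid[-9:10,-9:10];c.append((u0+(m*x).sum()/m.sum(),v0+(m*y).sum()/m.sum()))
    return np.array(c)
E
python3 - <<'E'
from h import *
w=imaging.capture("wrist")
c=screws(w,[(310,192),(387,198),(378,270),(305,265)]);P=np.array([onz(w,*x,.016) for x in c]);print(c,P,P.mean(0))
print(np.linalg.norm(P-np.roll(P,1,0),axis=1))
go([.535,.242,.25],down(14))
E
```

```text
[[308.96984721 192.97693008]
 [385.77079395 195.75567108]
 [376.87216277 267.68669881]
 [303.38388735 262.61241921]] [[ 0.49411981 -0.16234267  0.016     ]
 [ 0.51801563 -0.23103615  0.016     ]
 [ 0.44756544 -0.25296796  0.016     ]
 [ 0.4259041  -0.18227896  0.016     ]] [ 0.47140124 -0.20715644  0.016     ]
[0.07106926 0.07273104 0.07378504 0.0739334 ]
shift [ 0.4678 -0.9355  0.0033] turn [ 0.      0.     -0.2299]
```

Emit:
servo_tool(
  plan=[
    [1,0.468,-0.9355,0.003,0,0,-0.23],
    [1,0.468,-0.9355,0.003,0,0,-0.23],
    [1,0.468,-0.9355,0.003,0,0,-0.23],
    [1,0.468,-0.9355,0.003,0,0,-0.23],
    [1,0.468,-0.9355,0.003,0,0,-0.23],
    [1,0.468,-0.9355,0.003,0,0,-0.23],
    [1,0.468,-0.9355,0.003,0,0,-0.23],
    [1,0.468,-0.9355,0.003,0,0,-0.23],
    [1,0.468,-0.9355,0.003,0,0,-0.23],
    [1,0.468,-0.9355,0.003,0,0,-0.23],
    [1,0.468,-0.9355,0.003,0,0,-0.23],
    [1,0.468,-0.9355,0.003,0,0,-0.23],
  ],
)

```text
time: 2.75
eef_pos: [0.536, 0.241, 0.2497]
ee_rot: [0.614, 0.79, -0.0, -0.0]
wrist_force: [0.3, -0.2, 0.1]
grip_width: 0.0854
finger_force: 0.0
```

Run:
```python
from h import *
w=imaging.capture("wrist");save(w,"w2.png");s=arm.get_state();print(s["time"],s["eef_pos"],R.from_quat(s["ee_rot"]).as_matrix().round(3))
for n in ("washer_a","rack"):print(n,[(np.round(r["point"],1),round(r["conf"],2)) for r in models.spot_in(n,w)])
```

```text
2.8 [0.5360529  0.23982692 0.24963777] [[-0.247  0.969 -0.001]
 [ 0.969  0.247 -0.001]
 [-0.001 -0.001 -1.   ]]
washer_a [(array([202.2, 116.3]), 0.91), (array([314.4, 200.2]), 0.75), (array([320.8, 287.1]), 0.67), (array([176.8, 220.6]), 0.62), (array([312.7,  42.6]), 0.61)]
rack [(array([317.9, 231.7]), 0.7)]
```

View pics/w2.png

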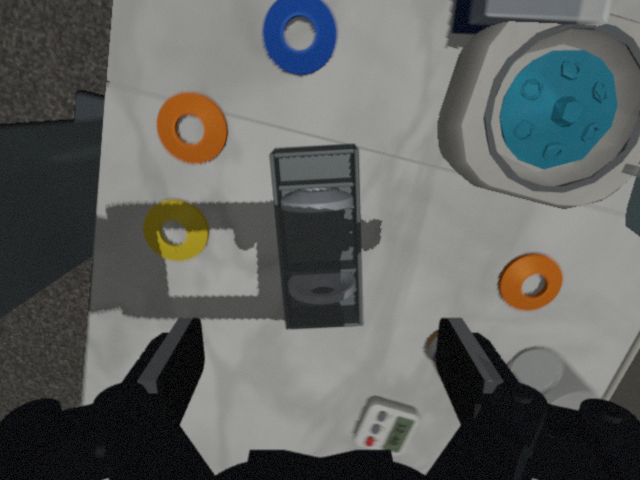

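The rack's top corners lie at about (271,150), (355,145), (362,325) and (287,328), with washers at (317,198) and (320,287).

Run:
```python
from h import *
w=imaging.capture("wrist")
f=w["frame"][140:335,255:375,::-1];f=cv2.convertScaleAbs(f,alpha=2.0);f=cv2.resize(f,None,fx=3,fy=3,interpolation=cv2.INTER_CUBIC)
b=imaging.capture("side")["frame"][205:275,220:315,::-1];b=cv2.resize(cv2.convertScaleAbs(b,alpha=1.3),(420,310),interpolation=cv2.INTER_CUBIC)
o=np.zeros((585,790,3),np.uint8);o[:,:360]=f;o[:310,365:785]=b;cv2.imwrite("pics/crop.png",o)
P=np.array([onz(w,*x,.044) for x in [(271,150),(355,145),(362,325),(287,328)]]);print(P,P.mean(0),np.linalg.norm(P-np.roll(P,1,0),axis=1))
d=(P[0]+P[1]-P[2]-P[3]);print(np.degrees(np.arctan2(d[1],d[0])))
```

```text
[[0.48593532 0.271859   0.044     ]
 [0.55354404 0.2924168  0.044     ]
 [0.60492603 0.12855091 0.044     ]
 [0.53476347 0.10813155 0.044     ]] [0.54479222 0.20023957 0.044     ] [0.17085335 0.07066514 0.17173276 0.07307349]
107.00876455237108
```

View pics/crop.png

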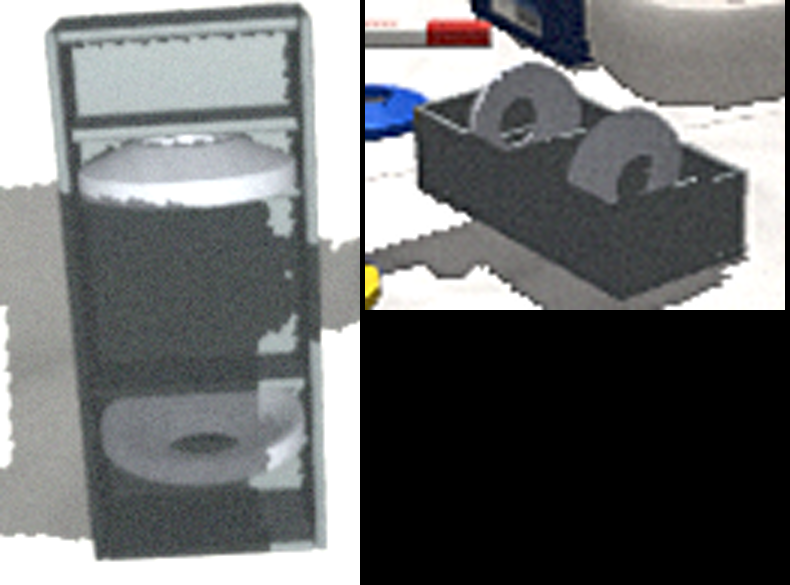

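Rack x' yaw is about 17°. The washer at y≈0.24 (F) has its dome toward +y', and the one at y≈0.16 (N) shows its hollow toward +y'. I'll take N first, hollow up. Before that I check where the fingertips are and how close the bottle and timer are.

Run:
```python
from h import *
w=imaging.capture("wrist");a=imaging.capture("scene");b=imaging.capture("side");s=arm.get_state();r=R.from_quat(s["ee_rot"])
for z in(0,-.007,-.013):print(z,proj(w,s["eef_pos"]+r.apply([[0,.0425,z],[0,-.0425,z],[.011,.0425,z],[-.011,.0425,z]])).round().tolist())
for n in("small_bottle","timer"):print(n,tri([(p,*models.spot_in(n,p)[0]["point"]) for p in(a,b)]).round(3))
R17=down(17);ex=R17.apply([0,1,0]);ey=R17.apply([1,0,0]);print(ex,ey)
C=np.array([.545,.2,0]);
for k in(-.042,.042):
  c=C+k*ey
  for z in(.038,.07):print(k,(c).round(4),z,proj(w,c+[0,0,z]).round(1))
go(C-.042*ey+[0,0,.10],R17);print(s["joint_pos"].round(2))
```

```text
0 [[426.0, 320.0], [212.0, 320.0], [429.0, 295.0], [424.0, 344.0]]
-0.007 [[431.0, 329.0], [207.0, 330.0], [433.0, 303.0], [428.0, 354.0]]
-0.013 [[435.0, 338.0], [203.0, 338.0], [438.0, 311.0], [432.0, 364.0]]
small_bottle [0.71  0.105 0.036]
timer [ 0.675 -0.015  0.013]
[0.95630476 0.2923717  0.        ] [-0.2923717   0.95630476  0.        ]
-0.042 [0.5573 0.1598 0.    ] 0.038 [[321.9 283.2]]
-0.042 [0.5573 0.1598 0.    ] 0.07 [[322.  298.5]]
0.042 [0.5327 0.2402 0.    ] 0.038 [[316.3 197. ]]
0.042 [0.5327 0.2402 0.    ] 0.07 [[315.9 205.7]]
shift [-0.2069  0.0039  0.3755] turn [ 0.     0.    -0.009]
[ 0.22  0.19  1.56 -0.    1.39 -0.02]
```

Emit:
servo_tool(
  plan=[
    [0.73,0,0,0,0,0,0],
    [0.73,0,0,0,0,0,0],
    [0.73,0,0,0,0,0,0],
    [0.73,0,0,0,0,0,0],
    [0.73,0,0,0,0,0,0],
    [0.73,0,0,0,0,0,0],
  ],
)

```text
time: 3.85
eef_pos: [0.5359, 0.2402, 0.2501]
ee_rot: [0.617, 0.787, 0.0, 0.0]
wrist_force: [0.4, 0.5, -0.3]
grip_width: 0.0623
finger_force: 0.0
```

Run:
```python
from h import *
w=imaging.capture("wrist");s=arm.get_state();r=R.from_quat(s["ee_rot"]);h=s["grip_width"]/2;print(s["grip_width"])
g=cv2.cvtColor(w["frame"],cv2.COLOR_RGB2GRAY);old=cv2.cvtColor(cv2.imread("pics/w2.png"),cv2.COLOR_BGR2GRAY)
for c in (196,200,204,208,212,416,420,424,428,432):
    d=np.where((g[290:,c]<60))[0];print(c,[290+d[0]] if len(d) else None)
for rr in(325,335,345):
    d=np.where(g[rr]<60)[0];print(rr,d[d<320].max(),d[d>380].min() if (d>380).any() else 0)
for z in(0,-.004,-.006,-.008):print(z,proj(w,s["eef_pos"]+r.apply([[.011,h,z],[.011,-h,z],[.0,h,z],[0,-h,z]])).round(1).tolist())
```

```text
0.062275364889452636
196 [np.int64(326)]
200 [np.int64(323)]
204 [np.int64(322)]
208 [np.int64(322)]
212 [np.int64(318)]
416 [np.int64(316)]
420 [np.int64(323)]
424 [np.int64(332)]
428 [np.int64(342)]
432 [np.int64(322)]
325 319 403
335 238 402
345 238 402
0 [[399.0, 296.1], [238.9, 296.1], [397.3, 321.0], [240.7, 321.1]]
-0.004 [[400.9, 300.8], [236.9, 300.9], [399.2, 326.3], [238.8, 326.3]]
-0.006 [[401.9, 303.3], [235.9, 303.4], [400.1, 329.0], [237.8, 329.1]]
-0.008 [[403.0, 305.8], [234.8, 305.9], [401.1, 331.8], [236.8, 331.9]]
```

Run:
```python
from h import *
R17=down(17);ey=R17.apply([1,0,0]);C=np.array([.545,.2,0])
go(C-.0405*ey+[0,0,.10],R17);go(C-.0405*ey+[0,0,.04],R17)
```

```text
shift [-0.2041  0.0038  0.3752] turn [-0.      0.     -0.0088]
shift [-0.2041  0.0038  0.5252] turn [-0.      0.     -0.0088]
```

Emit:
servo_tool(
  plan=[
    [0.84,-0.204,0.004,0.375,0,0,-0.009],
    [0.84,-0.204,0.004,0.375,0,0,-0.009],
    [0.84,-0.204,0.004,0.375,0,0,-0.009],
    [0.84,-0.204,0.004,0.375,0,0,-0.009],
    [0.84,-0.204,0.004,0.375,0,0,-0.009],
    [0.84,-0.204,0.004,0.525,0,0,-0.009],
    [0.84,-0.204,0.004,0.525,0,0,-0.009],
    [0.84,-0.204,0.004,0.525,0,0,-0.009],
    [0,-0.204,0.004,0.525,0,0,-0.009],
    [0,-0.204,0.004,0.525,0,0,-0.009],
    [0,-0.204,0.004,0.525,0,0,-0.009],
    [0,-0.204,0.004,0.525,0,0,-0.009],
  ],
)

```text
time: 4.9
eef_pos: [0.5578, 0.1618, 0.0415]
ee_rot: [0.594, 0.804, 0.001, 0.001]
wrist_force: [-0.2, 0.2, 1.8]
grip_width: 0.0562
finger_force: 61.0
```

Emit:
servo_tool(
  plan=[
    [0,0,0,-0.01,0,0,0],
    [0,0,0,-0.02,0,0,0],
    [0,0,0,-0.03,0,0,0],
    [0,0,0,-0.04,0,0,0],
    [0,0,0,-0.05,0,0,0],
  ],
)

```text
time: 5.32
eef_pos: [0.5571, 0.1613, 0.0607]
ee_rot: [0.594, 0.804, 0.0, 0.0]
wrist_force: [1.2, -0.1, -2.2]
grip_width: 0.0563
finger_force: 60.6
```

Run:
```python
from h import *
w=imaging.capture("wrist");s=arm.get_state();print(s["time"],s["eef_pos"],s["grip_width"],s["finger_force"],s["wrist_force"])
b=imaging.capture("side")
o=np.zeros((480,790,3),np.uint8);o[:,:400]=cv2.convertScaleAbs(w["frame"][:,120:520,::-1],alpha=1.8)
o[:300,400:]=cv2.resize(b["frame"][190:290,200:330,::-1],(390,300),interpolation=cv2.INTER_CUBIC);cv2.imwrite("pics/lift.png",o)
```

```text
5.3667 [0.5576649  0.1613574  0.06153316] 0.05591621720763286 60.58413101825863 [ 0.41393918  0.32980796 -1.42409716]
```

View pics/lift.png

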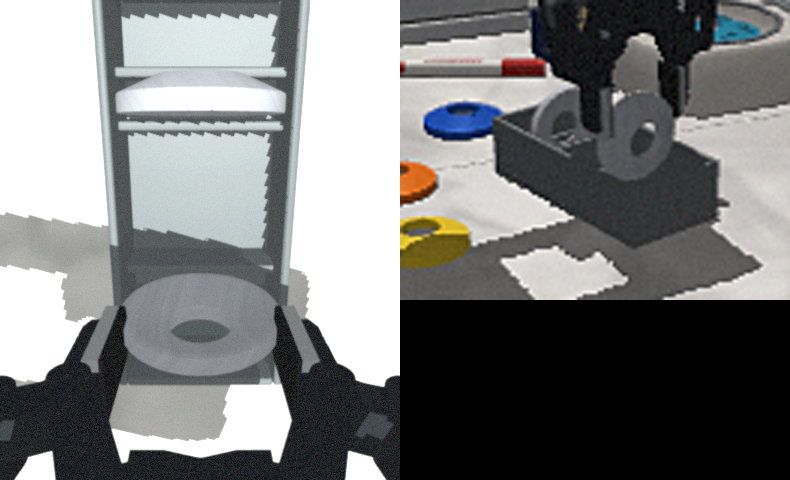

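Washer N is gripped and lifted, centred at (200,325) in the wrist crop with its hollow facing image-up, i.e. tool +x. I'll carry it to the clear bench and tilt it hollow-up.

Run:
```python
from h import *
T=down(-75)*R.from_euler("y",60,degrees=True);print(T.as_matrix().round(2),arm.get_state()["joint_pos"].round(2))
go([.44,0,.16],T)
```

```text
[[ 0.48  0.26  0.84]
 [ 0.13 -0.97  0.22]
 [ 0.87  0.   -0.5 ]] [ 0.08  0.4   1.71 -0.    1.03 -0.22]
shift [-0.2994 -0.3991 -0.2477] turn [-0.1325  0.1279  0.2299]
```

Emit:
servo_tool(
  plan=[
    [0,0,0,-0.1,0,0,0],
    [0,0,0,-0.2,0,0,0],
    [0,0,0,-0.248,0,0,0],
    [0,-0.299,-0.399,-0.248,-0.1325,0.128,0.23],
    [0,-0.299,-0.399,-0.248,-0.1325,0.128,0.23],
    [0,-0.299,-0.399,-0.248,-0.1325,0.128,0.23],
    [0,-0.299,-0.399,-0.248,-0.1325,0.128,0.23],
    [0,-0.299,-0.399,-0.248,-0.1325,0.128,0.23],
    [0,-0.299,-0.399,-0.248,-0.1325,0.128,0.23],
    [0,-0.299,-0.399,-0.248,-0.1325,0.128,0.23],
    [0,-0.299,-0.399,-0.248,-0.1325,0.128,0.23],
    [0,-0.299,-0.399,-0.248,-0.1325,0.128,0.23],
  ],
)

```text
time: 6.42
eef_pos: [0.4397, -0.001, 0.1597]
ee_rot: [0.838, 0.431, 0.332, -0.043]
wrist_force: [-0.1, -0.2, -1.9]
grip_width: 0.0563
finger_force: 61.5
```

Run:
```python
from h import *
T=down(-75)*R.from_euler("y",60,degrees=True);s=arm.get_state();print(s["joint_pos"].round(2))
go([.44,0,.08],T);go([.44,0,.024],T)
```

```text
[-0.8  -0.32  2.39  0.78  1.09 -0.57]
shift [-0.116  -0.0436  0.156 ] turn [-0.0514  0.0501  0.0896]
shift [-0.1991 -0.0735  0.2646] turn [-0.0514  0.0501  0.0896]
```

Emit:
servo_tool(
  plan=[
    [0,-0.116,-0.0436,0.156,-0.0514,0.05,0.0896],
    [0,-0.116,-0.0436,0.156,-0.0514,0.05,0.0896],
    [0,-0.116,-0.0436,0.156,-0.0514,0.05,0.0896],
    [0,-0.116,-0.0436,0.156,-0.0514,0.05,0.0896],
    [0,-0.116,-0.0436,0.156,-0.0514,0.05,0.0896],
    [0,-0.116,-0.0436,0.156,-0.0514,0.05,0.0896],
    [0,-0.116,-0.0436,0.156,-0.0514,0.05,0.0896],
    [0,-0.153,-0.057,0.205,-0.0514,0.05,0.0896],
    [0,-0.19,-0.07,0.253,-0.0514,0.05,0.0896],
    [0,-0.19,-0.07,0.253,-0.0514,0.05,0.0896],
  ],
)

```text
time: 7.25
eef_pos: [0.4466, 0.0008, 0.0191]
ee_rot: [0.86, 0.117, 0.491, -0.074]
wrist_force: [-1.2, 1.0, -1.5]
grip_width: 0.0561
finger_force: 61.7
```

Run:
```python
from h import *
s=arm.get_state();print(s["joint_pos"].round(2),s["eef_pos"],s["wrist_force"],R.from_quat(s["ee_rot"]).as_matrix().round(2).tolist())
b=imaging.capture("side");c=proj(b,[.46,0,.02])[0].astype(int);print(c)
cv2.imwrite("pics/side3.png",cv2.resize(b["frame"][c[1]-80:c[1]+50,c[0]-90:c[0]+80,::-1],None,fx=3,fy=3,interpolation=cv2.INTER_CUBIC))
```

```text
[-1.03  0.49  2.58  1.78  1.02 -1.47] [0.44657454 0.00078898 0.01912223] [-1.24167602  0.96844889 -1.51304938] [[0.49, 0.27, 0.83], [0.13, -0.96, 0.24], [0.86, -0.01, -0.51]]
[258 296]
```

View pics/side3.png

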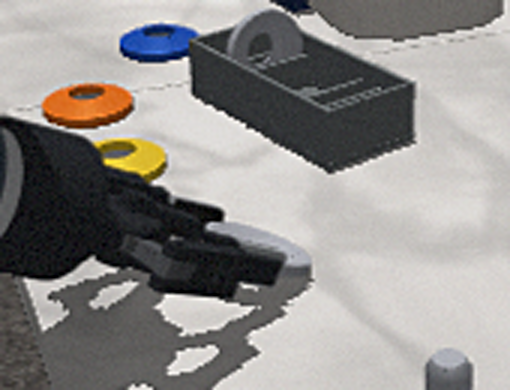

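The side view shows washer N held hollow-up near the bench, with its rim at about (280,255) in the crop. I release it and rise straight up.

Emit:
servo_tool(
  plan=[
    [1,0,0,0,0,0,0],
    [1,0,0,0,0,0,0],
    [1,0,0,0,0,0,0],
    [1,0,0,0,0,0,0],
    [1,0.108,0,-0.064,0,0,0],
    [1,0.215,0,-0.1275,0,0,0],
    [1,0.322,0,-0.19,0,0,0],
    [1,0.43,0,-0.255,0,0,0],
    [1,0.43,0,-0.255,0,0,0],
  ],
)

```text
time: 8.05
eef_pos: [0.4826, -0.0181, 0.1689]
ee_rot: [0.859, 0.121, 0.492, -0.072]
wrist_force: [0.9, -0.0, 0.5]
grip_width: 0.0854
finger_force: 0.0
```

Run:
```python
from h import *
s=arm.get_state();print(s["joint_pos"].round(2),s["eef_pos"])
b=imaging.capture("side");a=imaging.capture("scene");L=[]
for p,n in((a,"scene"),(b,"side")):
    g=proj(p,[.475,.005,.01])[0];q=[(np.round(r["point"],1),round(r["conf"],2)) for r in models.spot_in("washer_a",p)];print(n,g,q)
    L.append(min(q,key=lambda t:np.linalg.norm(t[0]-g))[0])
print(tri([(a,*L[0]),(b,*L[1])]))
X=tri([(a,*L[0]),(b,*L[1])]);D=down(-69);go([X[0],X[1],.25]+0.04*D.apply([1,0,0]),D)
```

```text
[-0.93 -0.28  2.58  1.35  0.98 -0.55] [ 0.48258082 -0.01814667  0.16890278]
scene [363.57802179 268.33676516] [(array([253.3, 299.7]), 0.94), (array([326.2, 338. ]), 0.94), (array([209.1, 373.4]), 0.8), (array([289.4, 369.1]), 0.73), (array([207.6, 239.3]), 0.59), (array([378.1, 272.8]), 0.57), (array([344.5, 184. ]), 0.54)]
side [266.33523897 298.35299849] [(array([196.7, 251.7]), 0.74), (array([254.9, 305.3]), 0.73), (array([220.3, 229.4]), 0.64), (array([206., 271.]), 0.63), (array([367.6, 239.6]), 0.6), (array([256.6, 228.3]), 0.59)]
[ 0.44814142 -0.00931146  0.00941322]
shift [ 0.1858 -0.0548 -0.0818] turn [ 0.0074 -0.1662 -0.0117]
```

Emit:
servo_tool(
  plan=[
    [1,0.186,-0.055,-0.082,0.0074,-0.166,-0.0117],
    [1,0.186,-0.055,-0.082,0.0074,-0.166,-0.0117],
    [1,0.186,-0.055,-0.082,0.0074,-0.166,-0.0117],
    [1,0.186,-0.055,-0.082,0.0074,-0.166,-0.0117],
    [1,0.186,-0.055,-0.082,0.0074,-0.166,-0.0117],
    [1,0.186,-0.055,-0.082,0.0074,-0.166,-0.0117],
    [1,0.186,-0.055,-0.082,0.0074,-0.166,-0.0117],
    [1,0.186,-0.055,-0.082,0.0074,-0.166,-0.0117],
    [1,0.186,-0.055,-0.082,0.0074,-0.166,-0.0117],
    [1,0.186,-0.055,-0.082,0.0074,-0.166,-0.0117],
    [1,0.186,-0.055,-0.082,0.0074,-0.166,-0.0117],
  ],
)

```text
time: 9.17
eef_pos: [0.4856, 0.0059, 0.2445]
ee_rot: [0.983, 0.183, -0.007, -0.005]
wrist_force: [-1.3, 0.6, -0.2]
grip_width: 0.0854
finger_force: 0.0
```

Run:
```python
from h import *
s=arm.get_state();print(s["time"],s["joint_pos"].round(2),s["eef_pos"],R.from_quat(s["ee_rot"]).as_matrix().round(3).tolist())
w=imaging.capture("wrist");save(w,"w4.png");print([(np.round(r["point"],1),round(r["conf"],2),onz(w,*r["point"],.012).round(4)) for r in models.spot_in("washer_a",w)])
```

```text
9.1667 [-0.24 -0.02  1.8   0.    1.38  0.97] [0.48563581 0.00588018 0.24452341] [[0.933, 0.36, -0.016], [0.36, -0.933, 0.008], [-0.012, -0.013, -1.0]]
[(array([139.5, 197.4]), 0.93, array([0.4169, 0.1663, 0.012 ])), (array([ 38.4, 161.5]), 0.71, array([0.4164, 0.2612, 0.012 ])), (array([316.3, 242.8]), 0.61, array([ 0.435 , -0.0058,  0.012 ]))]
```

View pics/w4.png

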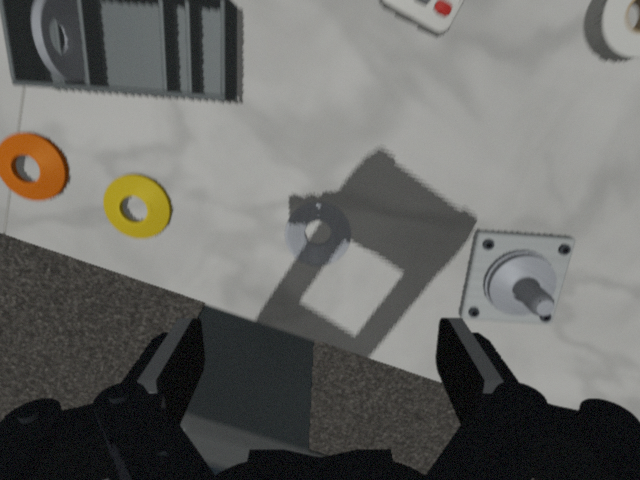

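Washer N lies flat with its bore at about (319,231), and the stand is at about (518,280). I fit the washer's circle for a precise centre.

```bash
cat >> h.py <<'E'
def fitc(w,c0,circ,span=.012):
    "centre xy of concentric horizontal circles [(r,z)] by gradient along their normals"
    g=cv2.GaussianBlur(np.log(cv2.cvtColor(w["frame"],cv2.COLOR_RGB2GRAY)+8.),(0,0),1.)
    gx,gy=cv2.Sobel(g,-1,1,0),cv2.Sobel(g,-1,0,1);t=np.linspace(0,2*np.pi,90,endpoint=False)
    def sc(x,y):
        S=0
        for r,z in circ:
            P=proj(w,np.c_[x+r*np.cos(t),y+r*np.sin(t),0*t+z]);Q=proj(w,np.c_[x+1.02*r*np.cos(t),y+1.02*r*np.sin(t),0*t+z]);n=Q-P;n/=np.linalg.norm(n,axis=1)[:,None]
            m=P.astype(np.float32)
            S+=np.minimum(abs(cv2.remap(gx,m[:,:1],m[:,1:],1)[:,0]*n[:,0]+cv2.remap(gy,m[:,:1],m[:,1:],1)[:,0]*n[:,1]),.6).mean()
        return S
    c=np.array(c0[:2],float)
    for st in(.001,.00025):
        k=np.arange(-span,span+1e-9,st);V=np.array([[sc(c[0]+i,c[1]+j) for j in k] for i in k]);i=np.unravel_index(V.argmax(),V.shape)
        c=c+[k[i[0]],k[i[1]]];span=.0015
    return c,V.max(),V.mean()
E
python3 - <<'E'
from h import *
w=imaging.capture("wrist");s=arm.get_state()
print(onz(w,319,232,.012))
c0=onz(w,319,232,.012)
for q in([(.032,.014),(.013,.007)],[(.032,.014)],[(.013,.007)]):print(fitc(w,c0,q))
# stand: seat edge, base washer
for q in([(.034,.018)],[(.032,.025)],[(.034,.018),(.032,.025),(.0165,.032)]):print("stand",fitc(w,[.4714,-.2072],q,.006))
c=screws(w,[(489,244),(564,249),(546,317),(473,311)]);P=np.array([onz(w,*x,.016) for x in c]);print(c.round(1).tolist(),P.mean(0),np.linalg.norm(P-np.roll(P,1,0),axis=1))
D=down(-69);go([*c0[:2],.12]+0.0*D.apply([1,0,0]),D)
E
```

```text
[ 0.4469325  -0.00309146  0.012     ]
(array([ 0.4469325 , -0.00309146]), np.float64(0.6846875065670669), np.float64(0.5966917918921624))
(array([ 0.4454325 , -0.00334146]), np.float64(0.2880127214232238), np.float64(0.25338637933634967))
(array([ 0.4469325 , -0.00309146]), np.float64(0.4267136916286021), np.float64(0.3579617860324421))
stand (array([ 0.47265, -0.20445]), np.float64(0.37597415931723166), np.float64(0.3232336563514058))
stand (array([ 0.4714 , -0.20695]), np.float64(0.3524954217108764), np.float64(0.3243259600168061))
stand (array([ 0.4709, -0.2087]), np.float64(0.9622399397218083), np.float64(0.8328928485369372))
[[489.6, 243.9], [565.9, 249.2], [547.0, 318.2], [474.8, 311.8]] [ 0.47186511 -0.20561959  0.016     ] [0.07369375 0.07364932 0.07530758 0.0744522 ]
shift [-0.094  -0.0078  0.3104] turn [-0.0024  0.001   0.0002]
```

Emit:
servo_tool(
  plan=[
    [1,-0.095,-0.008,0.34,-0.0024,0.001,0],
    [1,-0.095,-0.008,0.34,-0.0024,0.001,0],
    [1,-0.095,-0.008,0.34,-0.0024,0.001,0],
    [1,-0.095,-0.008,0.34,-0.0024,0.001,0],
    [1,-0.095,-0.008,0.34,-0.0024,0.001,0],
    [1,-0.095,-0.008,0.34,-0.0024,0.001,0],
  ],
)

```text
time: 9.82
eef_pos: [0.4462, -0.0043, 0.1104]
ee_rot: [0.983, 0.181, 0.002, 0.001]
wrist_force: [0.9, -0.3, 0.2]
grip_width: 0.0857
finger_force: 0.0
```

Run:
```python
from h import *
w=imaging.capture("wrist");s=arm.get_state();print(s["eef_pos"],proj(w,[.4465,-.0032,.012]))
c=None
for q in([(.032,.014),(.013,.007)],[(.032,.014)],[(.013,.007)],[(.013,0)],[(.0285,.014)]):
    r=fitc(w,[.4465,-.0032],q,.006);print(r);c=r[0] if c is None else c
D=down(-69);go([*c,.03],D);go([*c,-.0045],D);save(w,"w5.png")
```

```text
[ 0.44803813 -0.004625    0.11196926] [[319.09408284 239.92152486]]
(array([ 0.447  , -0.00295]), np.float64(0.6312338907158545), np.float64(0.5021850490175711))
(array([ 0.4455 , -0.00395]), np.float64(0.3411147024981227), np.float64(0.25898549191285114))
(array([ 0.4475 , -0.00295]), np.float64(0.3376960417676849), np.float64(0.2581613216172151))
(array([ 0.445  , -0.00395]), np.float64(0.3984357504307151), np.float64(0.2915694158640657))
(array([ 0.45075, -0.00445]), np.float64(0.201573642895266), np.float64(0.1795295564080156))
shift [-0.0022 -0.0058  0.2049] turn [ 0.0007 -0.001  -0.0004]
shift [-0.0027 -0.0062  0.2911] turn [ 0.0007 -0.001  -0.0004]
```

```bash
cat >> h.py <<'E'
def meas(n=8):
    L=[]
    for i in range(n):
        s=arm.get_state();L.append(s);imaging.capture("wrist")
    m=dict(L[-1]);m["eef_pos"]=np.mean([x["eef_pos"] for x in L],0);m["ee_rot"]=R.from_quat([x["ee_rot"] for x in L]).mean().as_quat()
    m["wrist_force"]=np.mean([x["wrist_force"] for x in L],0);print("std",np.std([x["eef_pos"] for x in L],0).round(5),"pos",m["eef_pos"].round(4),"F",m["wrist_force"].round(1))
    return m
E
python3 - <<'E'
from h import *
s=meas();D=down(-69);c=[.4466,-.0033]
go([*c,.03],D,s);go([*c,-.004],D,s)
E
```

```text
std [0.00047 0.00017 0.00043] pos [ 0.449  -0.0046  0.1128] F [-0.  -0.1  0.3]
shift [-0.006  -0.0064  0.2069] turn [ 0.001  -0.0012 -0.0002]
shift [-0.0066 -0.007   0.2919] turn [ 0.001  -0.0012 -0.0002]
```

Emit:
servo_tool(
  plan=[
    [1,-0.006,-0.0064,0.1,0.001,-0.001,0],
    [1,-0.006,-0.0064,0.207,0.001,-0.001,0],
    [1,-0.0065,-0.007,0.25,0.001,-0.001,0],
    [1,-0.0065,-0.007,0.291,0.001,-0.001,0],
    [1,-0.0065,-0.007,0.291,0.001,-0.001,0],
  ],
)

```text
time: 10.68
eef_pos: [0.4424, -0.0021, -0.0079]
ee_rot: [0.983, 0.182, -0.004, -0.002]
wrist_force: [-0.7, 0.9, -0.8]
grip_width: 0.0857
finger_force: 0.0
```

Run:
```python
from h import *
s=meas();D=down(-69);c=[.4466,-.0033]
go([*c,-.0035],D,s)
```

```text
std [0.00142 0.00038 0.00146] pos [ 0.4453 -0.0028 -0.0047] F [0.1 0.2 0.4]
shift [ 0.0026  0.0023 -0.0031] turn [-0.0003  0.0002 -0.0002]
```

Emit:
servo_tool(
  plan=[
    [1,0.002,0.002,-0.001,0,0,0],
    [0,0.002,0.002,-0.001,0,0,0],
    [0,0.002,0.002,-0.001,0,0,0],
    [0,0.002,0.002,-0.001,0,0,0],
    [0,0.002,0.002,-0.001,0,0,0],
    [0,0.002,0.002,-0.001,0,0,0],
  ],
)

```text
time: 11.58
eef_pos: [0.4464, -0.0034, -0.0037]
ee_rot: [0.983, 0.182, -0.001, -0.001]
wrist_force: [-3.8, -0.2, 12.0]
grip_width: 0.0614
finger_force: 62.2
```

Run:
```python
from h import *
s=meas(6);print(s["grip_width"],s["finger_force"],s["joint_pos"].round(2))
D=down(-69);go([s["eef_pos"][0],s["eef_pos"][1],.12],D,s)
```

```text
std [1.e-05 1.e-05 1.e-05] pos [ 0.4464 -0.0034 -0.0037] F [-3.6  0.6 12. ]
0.06162011445865447 62.187774210615316 [-0.27  0.28  2.06  0.    0.8   0.93]
shift [-0.0004 -0.0004 -0.3093] turn [-0.0002  0.0002 -0.0002]
```

Emit:
servo_tool(
  plan=[
    [0,0,0,-0.01,0,0,0],
    [0,0,0,-0.05,0,0,0],
    [0,0,0,-0.13,0,0,0],
    [0,0,0,-0.22,0,0,0],
    [0,0,0,-0.3,0,0,0],
    [0,0,0,-0.3,0,0,0],
    [0,0,0,-0.3,0,0,0],
    [0,0,0,-0.3,0,0,0],
  ],
)

```text
time: 12.55
eef_pos: [0.4456, -0.0032, 0.1147]
ee_rot: [0.983, 0.182, -0.001, -0.001]
wrist_force: [-2.0, 0.1, -1.6]
grip_width: 0.0612
finger_force: 65.9
```

Run:
```python
from h import *
s=meas(8);print(s["grip_width"],s["finger_force"])
w=imaging.capture("wrist");save(w,"w6.png");f=cv2.convertScaleAbs(w["frame"][180:470,160:480,::-1],alpha=1.6);f=cv2.resize(f,None,fx=2,fy=2,interpolation=cv2.INTER_CUBIC);cv2.imwrite("pics/w6c.png",f)
print(proj(w,s["eef_pos"]))
```

```text
std [3.2e-04 9.0e-05 3.6e-04] pos [ 0.4452 -0.0031  0.1141] F [-0.4  0.1 -1.9]
0.061145787125359424 65.86443605163367
[[320.3422947  321.01463025]]
```

View pics/w6c.png

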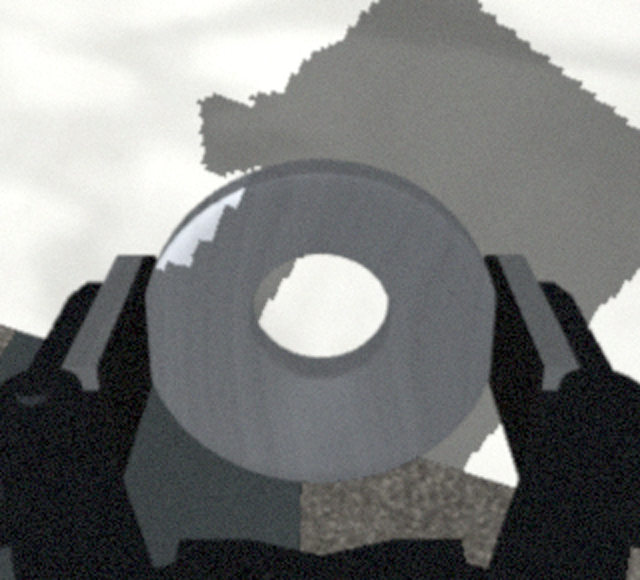

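The washer is held hollow-up and level. In the crop its bore is at about (321,305), its outer ellipse spans rows 160-482, and its near-edge top line is at row 175. I solve for its offset in the tool frame.

Run:
```python
from h import *
from scipy.optimize import least_squares
w=imaging.capture("wrist");s=meas(6);r=R.from_quat(s["ee_rot"]);t=np.linspace(0,2*np.pi,721)
def circ(x,y,rad,z):return proj(w,s["eef_pos"]+r.apply(np.c_[x+rad*np.cos(t),y+rad*np.sin(t),0*t+z]))
def f(v):
    x,z=v;T=circ(x,0,.032,z);B=circ(x,0,.032,z+.007);b=circ(x,0,.013,z+.007);bb=circ(x,0,.013,z+.014)
    return [T[:,1].min()-(180+175/2),T[:,1].max()-(180+482/2),B[:,1].min()-(180+160/2),b[:,1].min()-(180+253/2),b[:,1].max()-(180+378/2),bb[:,1].max()-(180+357/2)]
q=least_squares(f,[0,-.0177]);print(q.x,q.fun.round(1))
off=r.apply([q.x[0],0,q.x[1]+.007]);print("washer origin - TCP",off.round(4))
D=down(-69);x=D.apply([q.x[0],0,0])[:2];S=np.array([.4716,-.2066]);print("TCP xy target",S-x)
go([*(S-x),.12],D,s)
```

```text
std [7.0e-05 2.0e-05 1.3e-04] pos [ 0.4463 -0.0034  0.1153] F [ 0.2 -0.3 -1.2]
[-0.0019991  -0.01703705] [-0.1  0.5 -0.4  1.6 -0.7 -1. ]
washer origin - TCP [-0.0018 -0.0007  0.01  ]
TCP xy target [ 0.47346632 -0.20588359]
shift [-0.1174  0.497  -0.0124] turn [-0.0003  0.0002 -0.0002]
```

Emit:
servo_tool(
  plan=[
    [0,-0.02,0.05,-0.15,0,0,0],
    [0,-0.117,0.497,-0.337,0,0,0],
    [0,-0.117,0.497,-0.337,0,0,0],
    [0,-0.117,0.497,-0.337,0,0,0],
    [0,-0.117,0.497,-0.337,0,0,0],
    [0,-0.117,0.497,-0.337,0,0,0],
    [0,-0.117,0.497,-0.337,0,0,0],
    [0,-0.117,0.497,-0.337,0,0,0],
    [0,-0.117,0.497,-0.337,0,0,0],
    [0,-0.117,0.497,-0.337,0,0,0],
    [0,-0.117,0.497,-0.337,0,0,0],
    [0,-0.117,0.497,-0.337,0,0,0],
  ],
)

```text
time: 14.35
eef_pos: [0.4736, -0.2044, 0.2492]
ee_rot: [0.983, 0.182, -0.001, -0.001]
wrist_force: [-0.1, -0.7, -1.2]
grip_width: 0.061
finger_force: 66.6
```

```bash
cat >> h.py <<'E'
def stand(w,c0=(.4716,-.2066),a0=None):
    "refine stand centre from its four screw heads"
    base=np.array([[.49412,-.16234],[.51802,-.23104],[.44757,-.25297],[.42590,-.18228]])-[.4714,-.20716]
    g=proj(w,np.c_[base+np.array(c0),np.full(4,.016)])
    for _ in range(2): g=screws(w,g)
    P=np.array([onz(w,*x,.016) for x in g]);print(g.round(1).tolist(),P.mean(0),np.linalg.norm(P-np.roll(P,1,0),axis=1).round(4));return P.mean(0)
E
python3 - <<'E'
from h import *
s=meas(6);w=imaging.capture("wrist");save(w,"w7.png");stand(w)
D=down(-69);go([.4735,-.2059,.1],D,s);print(s["grip_width"],s["joint_pos"].round(2))
E
```

```text
std [0.00012 0.00038 0.00024] pos [ 0.4738 -0.205   0.2496] F [ 0.  -0.3 -1.6]
[[283.3, 153.0], [364.7, 159.2], [356.3, 234.9], [280.4, 230.2]] [ 0.47210157 -0.20659925  0.016     ] [0.0739 0.0746 0.0732 0.0739]
shift [-0.0009  0.0027  0.3739] turn [-0.0004  0.0003 -0.    ]
0.06128123917662108 [-0.64  0.03  1.73 -0.    1.38  0.57]
```

Emit:
servo_tool(
  plan=[
    [0,-0.0005,0.0027,0.1,0,0,0],
    [0,-0.0005,0.0027,0.2,0,0,0],
    [0,-0.0005,0.0027,0.3,0,0,0],
    [0,-0.0005,0.0027,0.4,0,0,0],
    [0,-0.0005,0.0027,0.42,0,0,0],
    [0,-0.0005,0.0027,0.42,0,0,0],
    [0,-0.0005,0.0027,0.42,0,0,0],
    [0,-0.0005,0.0027,0.42,0,0,0],
  ],
)

```text
time: 15.37
eef_pos: [0.4757, -0.2083, 0.0848]
ee_rot: [0.983, 0.182, 0.001, 0.001]
wrist_force: [-0.2, 0.5, -0.3]
grip_width: 0.0613
finger_force: 66.7
```

Run:
```python
from h import *
s=meas(8);w=imaging.capture("wrist");save(w,"w8.png")
f=cv2.convertScaleAbs(w["frame"][180:470,160:480,::-1],alpha=1.8);f=cv2.resize(f,None,fx=2,fy=2,interpolation=cv2.INTER_CUBIC);cv2.imwrite("pics/w8c.png",f)
print("tip proj crop",[(((proj(w,[.4718,-.2066,z])[0])-[160,180])*2).round(0) for z in (.068,.062)])
D=down(-69);go([.4736,-.2059,.062],D,s);go([.4736,-.2059,.03],D,s)
```

```text
std [0.00058 0.00043 0.00076] pos [ 0.4751 -0.2078  0.0841] F [-0.1  0.  -1.1]
tip proj crop [array([317., 255.]), array([317., 242.])]
shift [-0.0018 -0.0059  0.0552] turn [ 0.0003 -0.0001 -0.0002]
shift [-0.0019 -0.006   0.1352] turn [ 0.0003 -0.0001 -0.0002]
```

View pics/w8c.png

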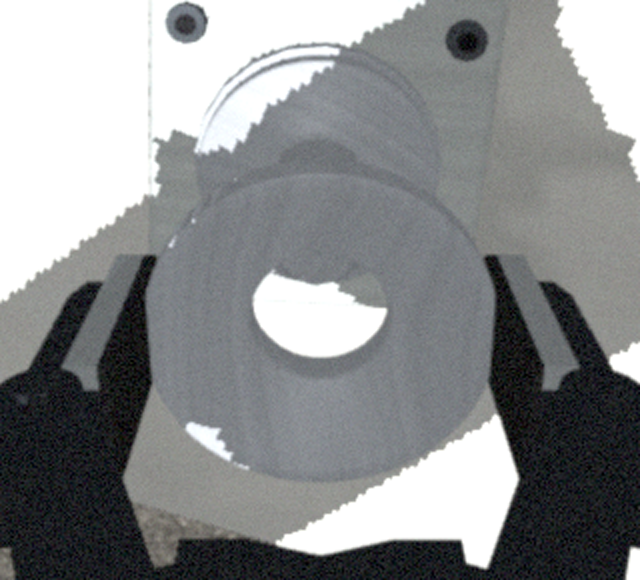

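The arbor tip shows through the bore where predicted, with its lower edge at about crop (317,285). I descend.

Emit:
servo_tool(
  plan=[
    [0,0,-0.001,0.01,0,0,0],
    [0,0,-0.001,0.02,0,0,0],
    [0,0,-0.001,0.02,0,0,0],
    [0,0,-0.001,0.02,0,0,0],
    [0,0,-0.001,0.02,0,0,0],
    [0,0,-0.001,0.02,0,0,0],
  ],
)

```text
time: 16.32
eef_pos: [0.4736, -0.2065, 0.0739]
ee_rot: [0.983, 0.182, -0.001, -0.001]
wrist_force: [-0.3, -0.8, -1.2]
grip_width: 0.0609
finger_force: 66.7
```

Run:
```python
from h import *
s=meas(10)
D=down(-69);go([.4736,-.2059,.055],D,s);go([.4736,-.2059,.03],D,s)
```

```text
std [3.e-05 2.e-05 4.e-05] pos [ 0.4737 -0.2065  0.074 ] F [-0.2 -0.2 -1.2]
shift [ 0.0005 -0.0014  0.0476] turn [-0.0002  0.0002 -0.0002]
shift [ 0.0005 -0.0013  0.1101] turn [-0.0002  0.0002 -0.0002]
```

Emit:
servo_tool(
  plan=[
    [0,0.0005,-0.0014,0.01,0,0,0],
    [0,0.0005,-0.0014,0.02,0,0,0],
    [0,0.0005,-0.0014,0.03,0,0,0],
    [0,0.0005,-0.0014,0.04,0,0,0],
    [0,0.0005,-0.0014,0.05,0,0,0],
    [0,0.0005,-0.0014,0.06,0,0,0],
    [0,0.0005,-0.0014,0.06,0,0,0],
    [0,0.0005,-0.0014,0.06,0,0,0],
    [0,0.0005,-0.0014,0.06,0,0,0],
  ],
)

```text
time: 17.57
eef_pos: [0.4737, -0.2059, 0.05]
ee_rot: [0.983, 0.182, -0.001, -0.001]
wrist_force: [0.3, -0.3, -2.1]
grip_width: 0.0613
finger_force: 66.7
```

Run:
```python
from h import *
s=meas(8);print(s["grip_width"],s["moment"].round(2))
```

```text
std [4.e-05 4.e-05 7.e-05] pos [ 0.4737 -0.206   0.0502] F [-0.  -0.3 -1.4]
0.0613591638401987 [-0.01 -0.02 -0.04]
```

Emit:
servo_tool(
  plan=[
    [0,0,0,0.012,0,0,0],
    [0,0,0,0.025,0,0,0],
    [0,0,0,0.038,0,0,0],
    [0,0,0,0.05,0,0,0],
    [0,0,0,0.05,0,0,0],
    [0,0,0,0.05,0,0,0],
    [0,0,0,0.05,0,0,0],
  ],
)

```text
time: 18.55
eef_pos: [0.4734, -0.2057, 0.0298]
ee_rot: [0.983, 0.182, -0.001, -0.001]
wrist_force: [-0.0, 0.2, -0.7]
grip_width: 0.0611
finger_force: 66.7
```

Run:
```python
from h import *
s=meas(6)
```

```text
std [8.0e-05 5.0e-05 1.2e-04] pos [ 0.4735 -0.2058  0.03  ] F [-0.1  0.2 -1.4]
```

Emit:
servo_tool(
  plan=[
    [0,0,0,0.002,0,0,0],
    [1,0,0,0.002,0,0,0],
    [1,0,0,0.002,0,0,0],
    [1,0,0,0.002,0,0,0],
    [1,0,0,0.002,0,0,0],
    [1,0,0,-0.1,0,0,0],
    [1,0,0,-0.2,0,0,0],
    [1,0,0,-0.3,0,0,0],
    [1,0,0,-0.4,0,0,0],
    [1,0,0,-0.5,0,0,0],
    [1,0,0,-0.55,0,0,0],
    [1,0,0,-0.55,0,0,0],
  ],
)

```text
time: 19.85
eef_pos: [0.4766, -0.2079, 0.2565]
ee_rot: [0.983, 0.182, 0.003, 0.003]
wrist_force: [0.0, -1.5, 0.2]
grip_width: 0.0856
finger_force: 0.0
```

Run:
```python
from h import *
s=meas(6);w=imaging.capture("wrist");save(w,"w9.png");S=stand(w)
for z in (.042,.046,.050,.025,.032):print(z,[fitc(w,[.4718,-.2066],[(r,z)],.005) for r in(.032,)])
C=np.array([.545,.2,0]);R17=down(17);ey=R17.apply([1,0,0]);go(C+.045*ey+[0,0,.2]+.055*ey,R17,s)
```

```text
std [0.00129 0.0009  0.00303] pos [ 0.4743 -0.2063  0.251 ] F [ 0.  -0.  -0.4]
[[284.5, 151.9], [366.2, 158.0], [357.7, 234.3], [281.4, 229.5]] [ 0.47213497 -0.20650903  0.016     ] [0.0739 0.0744 0.0732 0.0739]
0.042 [(array([ 0.4708, -0.2061]), np.float64(0.3546759773979377), np.float64(0.30469050864234937))]
0.046 [(array([ 0.47155, -0.20585]), np.float64(0.35640729327016346), np.float64(0.31059942522900863))]
0.05 [(array([ 0.4728 , -0.20585]), np.float64(0.35036906509632243), np.float64(0.30235114686509756))]
0.025 [(array([ 0.4678, -0.2096]), np.float64(0.24877952259287855), np.float64(0.22512026082738695))]
0.032 [(array([ 0.46905, -0.2061 ]), np.float64(0.3016852248731099), np.float64(0.25561556511040995))]
shift [ 0.5451 -1.1351  0.1272] turn [-0.000e+00  1.000e-04 -2.391e-01]
```

Washer 1 is seated: the rim circle fits best at z=46 mm, centred on the arbor. Now the second one, F.

Run:
```python
from h import *
s=meas(3);C=np.array([.545,.2,0]);R17=down(17);ey=R17.apply([1,0,0]);go([.52,.10,.2],down(-5),s)
```

```text
std [1.2e-04 7.0e-05 2.2e-04] pos [ 0.4733 -0.2056  0.2484] F [0.2 0.1 0.1]
shift [ 0.3823 -0.6715  0.1226] turn [-8.00e-04  1.00e-04 -1.78e-01]
```

Emit:
servo_tool(
  plan=[
    [1,0.382,-0.67,0.12,0,0,-0.178],
    [1,0.382,-0.67,0.12,0,0,-0.178],
    [1,0.382,-0.67,0.12,0,0,-0.178],
    [1,0.382,-0.67,0.12,0,0,-0.178],
    [1,0.382,-0.67,0.12,0,0,-0.178],
    [1,0.382,-0.67,0.12,0,0,-0.178],
    [1,0.382,-0.67,0.12,0,0,-0.178],
    [1,0.382,-0.67,0.12,0,0,-0.178],
    [1,0.382,-0.67,0.12,0,0,-0.178],
  ],
)

```text
time: 21.1
eef_pos: [0.5201, 0.1032, 0.2009]
ee_rot: [0.734, 0.68, -0.001, -0.002]
wrist_force: [-0.3, -0.5, -1.0]
grip_width: 0.085
finger_force: 0.0
```

Run:
```python
from h import *
s=meas(8);C=np.array([.545,.2,0]);R17=down(17);ey=R17.apply([1,0,0]);go(C+.042*ey+[0,0,.11],R17,s)
```

```text
std [0.00031 0.00172 0.00049] pos [0.5206 0.0996 0.2017] F [ 0.  -0.2 -0.1]
shift [0.3524 0.0008 0.2296] turn [-0.0004 -0.0002 -0.0608]
```

Emit:
servo_tool(
  plan=[
    [0.84,0.352,0.001,0.1,0,0,-0.061],
    [0.84,0.352,0.001,0.1,0,0,-0.061],
    [0.84,0.352,0.001,0.1,0,0,-0.061],
    [0.84,0.352,0.001,0.2,0,0,-0.061],
    [0.84,0.352,0.001,0.23,0,0,-0.061],
    [0.84,0.352,0.001,0.23,0,0,-0.061],
    [0.84,0.352,0.001,0.23,0,0,-0.061],
  ],
)

```text
time: 22.08
eef_pos: [0.5325, 0.2386, 0.1094]
ee_rot: [0.595, 0.803, -0.001, -0.002]
wrist_force: [0.5, 0.8, -0.2]
grip_width: 0.0719
finger_force: 0.0
```

Run:
```python
from h import *
w=imaging.capture("wrist");s=meas(8);w=imaging.capture("wrist");save(w,"w10.png");C=np.array([.545,.2,0]);R17=down(17);ey=R17.apply([1,0,0]);go(C+.042*ey+[0,0,.0395],R17,s)
g=cv2.cvtColor(w["frame"],cv2.COLOR_RGB2GRAY)
for y in(.032,.036,.042,.048):print(y,proj(w,C+y*ey+[0,0,.07]).round(0),proj(w,C+y*ey+[0,0,.038]).round(0))
c=int(proj(w,C+.042*ey+[0,0,.07])[0,0]);print(c,g[230:400:4,c-2:c+3].mean(1).round().astype(int).tolist())
# horizontal extent of washer
for rr in(300,310,320,330):print(rr,g[rr,220:420:6].tolist())
```

```text
std [0.00041 0.00012 0.00051] pos [0.5346 0.2386 0.112 ] F [-0.  -0.1  0.3]
shift [ 0.0048 -0.0035  0.1813] turn [ 0.0002 -0.0002 -0.0003]
0.032 [[318. 294.]] [[318. 269.]]
0.036 [[318. 287.]] [[318. 263.]]
0.042 [[318. 276.]] [[318. 253.]]
0.048 [[318. 264.]] [[318. 243.]]
317 [61, 75, 75, 71, 72, 71, 71, 72, 71, 70, 75, 74, 76, 48, 47, 45, 46, 47, 45, 46, 46, 49, 47, 47, 46, 45, 42, 41, 42, 41, 43, 47, 41, 42, 41, 41, 44, 41, 48, 46, 45, 44, 43]
300 [175, 174, 89, 92, 90, 91, 50, 40, 47, 42, 46, 46, 50, 47, 43, 47, 47, 47, 47, 42, 48, 49, 44, 97, 97, 42, 44, 43, 166, 163, 159, 157, 156, 155]
310 [152, 172, 90, 87, 89, 90, 39, 41, 40, 47, 45, 48, 45, 43, 47, 48, 45, 46, 49, 45, 43, 42, 74, 101, 98, 42, 38, 99, 162, 161, 162, 164, 161, 153]
320 [13, 169, 88, 87, 90, 90, 47, 35, 38, 46, 46, 46, 51, 49, 50, 47, 46, 45, 48, 48, 42, 45, 90, 95, 100, 44, 38, 96, 162, 164, 166, 164, 161, 23]
330 [7, 162, 85, 80, 80, 82, 53, 39, 39, 46, 48, 45, 49, 48, 46, 51, 41, 45, 43, 44, 52, 49, 96, 96, 96, 40, 41, 95, 165, 166, 166, 164, 163, 13]
```

Emit:
servo_tool(
  plan=[
    [0.84,0.002,-0.003,0.06,0,0,0],
    [0.84,0.003,-0.0035,0.12,0,0,0],
    [0.84,0.003,-0.0035,0.18,0,0,0],
    [0.84,0.003,-0.0035,0.18,0,0,0],
    [0.84,0.003,-0.0035,0.18,0,0,0],
    [0,0.003,-0.0035,0.18,0,0,0],
    [0,0.003,-0.0035,0.18,0,0,0],
    [0,0.003,-0.0035,0.18,0,0,0],
    [0,0.003,-0.0035,0.18,0,0,0],
    [0,0.003,-0.0035,0.18,0,0,0],
  ],
)

```text
time: 23.42
eef_pos: [0.5324, 0.2402, 0.0397]
ee_rot: [0.595, 0.804, 0.001, -0.0]
wrist_force: [-0.3, -0.6, 5.5]
grip_width: 0.0575
finger_force: 61.3
```

Emit:
servo_tool(
  plan=[
    [0,0,0,-0.01,0,0,0],
    [0,0,0,-0.03,0,0,0],
    [0,0,0,-0.05,0,0,0],
    [0,0,0,-0.1,0,0,0],
    [0,0,0,-0.15,0,0,0],
    [0,0,0,-0.2,0,0,0],
    [0,0,0,-0.25,0,0,0],
    [0,0,0,-0.3,0,0,0],
    [0,0,0,-0.3,0,0,0],
    [0,0,0,-0.3,0,0,0],
  ],
)

```text
time: 24.25
eef_pos: [0.5324, 0.2401, 0.1598]
ee_rot: [0.595, 0.804, 0.001, -0.0]
wrist_force: [-0.3, -0.5, -1.7]
grip_width: 0.0572
finger_force: 61.6
```

Run:
```python
from h import *
s=meas(6);print(s["grip_width"],s["finger_force"],s["joint_pos"].round(2))
T=down(-69)*R.from_euler("y",60,degrees=True)
go([.49,.0,.16],T,s);go([.49,.0,.16],down(-69),s)
```

```text
std [0.00068 0.00017 0.00116] pos [0.5311 0.2397 0.1575] F [-0.2 -0.1 -1.8]
0.057082583939290284 61.584764225408435 [ 0.22  0.28  1.65  0.    1.22 -0.08]
shift [-0.5433 -0.2731 -0.0063] turn [-0.1246  0.1333  0.2146]
shift [-0.5433 -0.2731 -0.0063] turn [-6.000e-04  1.000e-04  2.388e-01]
```

Washer F is lifted. I carry it out, tilting it dome-up.

Emit:
servo_tool(
  plan=[
    [0,-0.54,-0.273,-0.006,-0.1246,0.1333,0.2146],
    [0,-0.54,-0.273,-0.006,-0.1246,0.1333,0.2146],
    [0,-0.54,-0.273,-0.006,-0.1246,0.1333,0.2146],
    [0,-0.54,-0.273,-0.006,-0.1246,0.1333,0.2146],
    [0,-0.54,-0.273,-0.006,-0.1246,0.1333,0.2146],
    [0,-0.54,-0.273,-0.006,-0.1246,0.1333,0.2146],
    [0,-0.54,-0.273,-0.006,-0.1246,0.1333,0.2146],
    [0,-0.54,-0.273,-0.006,-0.1246,0.1333,0.2146],
    [0,-0.54,-0.273,-0.006,-0.1246,0.1333,0.2146],
    [0,-0.54,-0.273,-0.006,-0.1246,0.1333,0.2146],
    [0,-0.54,-0.273,-0.006,-0.1246,0.1333,0.2146],
    [0,-0.54,-0.273,-0.006,-0.1246,0.1333,0.2146],
  ],
)

```text
time: 25.55
eef_pos: [0.4902, 0.0006, 0.1603]
ee_rot: [0.854, 0.276, 0.435, -0.08]
wrist_force: [-0.7, 0.5, -1.8]
grip_width: 0.0574
finger_force: 61.8
```

Emit:
servo_tool(
  plan=[
    [0,0,0,0,0,0,0],
  ],
)

```text
time: 25.63
eef_pos: [0.4878, 0.0031, 0.1578]
ee_rot: [0.854, 0.275, 0.433, -0.083]
wrist_force: [-0.7, 0.8, -3.2]
grip_width: 0.0572
finger_force: 61.8
```

Run:
```python
from h import *
s=meas(5);T=down(-69)*R.from_euler("y",60,degrees=True);print(s["joint_pos"].round(2),s["grip_width"])
go([.49,0,.10],T,s)
```

```text
std [0.00117 0.00086 0.00123] pos [0.4895 0.0016 0.1596] F [ 0.1  0.2 -1.6]
[-0.83 -0.18  2.42  1.13  1.01 -0.6 ] 0.05730006534092904
shift [-0.118  -0.0113  0.0905] turn [-0.0191  0.0204  0.0327]
```

Emit:
servo_tool(
  plan=[
    [0,-0.118,-0.011,0.0905,-0.019,0.0204,0.0327],
    [0,-0.118,-0.011,0.0905,-0.019,0.0204,0.0327],
    [0,-0.118,-0.011,0.0905,-0.019,0.0204,0.0327],
    [0,-0.118,-0.011,0.0905,-0.019,0.0204,0.0327],
    [0,-0.118,-0.011,0.0905,-0.019,0.0204,0.0327],
    [0,-0.118,-0.011,0.0905,-0.019,0.0204,0.0327],
  ],
)

```text
time: 26.38
eef_pos: [0.4923, -0.0014, 0.1021]
ee_rot: [0.85, 0.16, 0.493, -0.09]
wrist_force: [-0.6, 0.2, -1.9]
grip_width: 0.0573
finger_force: 62.0
```

Run:
```python
from h import *
s=meas(5);T=down(-69)*R.from_euler("y",60,degrees=True);print(s["joint_pos"].round(2),s["grip_width"])
go([.49,0,.05],T,s);go([.49,0,.03],T,s)
```

```text
std [0.00015 0.00012 0.00014] pos [ 0.4922 -0.0014  0.1023] F [-0.2  0.3 -1.8]
[-0.89  0.1   2.52  1.56  0.97 -0.96] 0.057030959286685674
shift [-0.1154 -0.006   0.0617] turn [ 0.0001 -0.0005  0.0009]
shift [-0.1588 -0.0062  0.0866] turn [ 0.0001 -0.0005  0.0009]
```

Emit:
servo_tool(
  plan=[
    [0,-0.06,-0.003,0.032,0,0,0],
    [0,-0.115,-0.006,0.0617,0,0,0],
    [0,-0.137,-0.006,0.074,0,0,0],
    [0,-0.1588,-0.006,0.0866,0,0,0],
    [0,-0.1588,-0.006,0.0866,0,0,0],
    [0,-0.1588,-0.006,0.0866,0,0,0],
    [0,-0.1588,-0.006,0.0866,0,0,0],
  ],
)

```text
time: 27.22
eef_pos: [0.489, 0.001, 0.0293]
ee_rot: [0.851, 0.158, 0.493, -0.091]
wrist_force: [0.2, 0.1, -1.0]
grip_width: 0.0571
finger_force: 62.0
```

Run:
```python
from h import *
s=meas(5);T=down(-69)*R.from_euler("y",60,degrees=True);print(s["joint_pos"].round(2),s["grip_width"])
go([.49,0,.024],T,s);go(s["eef_pos"]+[0.03,0,.15],T,s)
```

```text
std [3.e-05 4.e-05 7.e-05] pos [0.489  0.0009 0.0294] F [-0.1  0.1 -1.3]
[-0.89  0.45  2.47  1.75  0.99 -1.32] 0.05749655227266165
shift [-0.0109  0.0031  0.008 ] turn [ 0.0001 -0.0004  0.0003]
shift [ 0.3601  0.0277 -0.1258] turn [ 0.0001 -0.0004  0.0003]
```

Emit:
servo_tool(
  plan=[
    [0,-0.008,0,0.0047,0,0,0],
    [0,-0.016,0,0.0093,0,0,0],
    [0,-0.016,0,0.0093,0,0,0],
    [1,-0.016,0,0.0093,0,0,0],
    [1,-0.016,0,0.0093,0,0,0],
    [1,-0.016,0,0.0093,0,0,0],
    [1,-0.016,0,0.0093,0,0,0],
    [1,0.07,0,-0.04,0,0,0],
    [1,0.15,0,-0.09,0,0,0],
    [1,0.25,0.02,-0.11,0,0,0],
    [1,0.36,0.028,-0.126,0,0,0],
    [1,0.36,0.028,-0.126,0,0,0],
  ],
)

```text
time: 28.47
eef_pos: [0.5195, 0.0008, 0.1814]
ee_rot: [0.851, 0.158, 0.493, -0.09]
wrist_force: [-0.2, -1.5, -0.7]
grip_width: 0.0854
finger_force: 0.0
```

Run:
```python
from h import *
s=meas(4);D=down(-69);go([.535,0.01,.245],D,s)
```

```text
std [0.00113 0.00057 0.00219] pos [5.208e-01 1.000e-04 1.833e-01] F [ 0.9 -1.   1. ]
shift [ 0.1549 -0.0093 -0.0397] turn [ 0.0009 -0.1677  0.0007]
```

Emit:
servo_tool(
  plan=[
    [1,0.155,-0.009,-0.04,0,-0.168,0],
    [1,0.155,-0.009,-0.04,0,-0.168,0],
    [1,0.155,-0.009,-0.04,0,-0.168,0],
    [1,0.155,-0.009,-0.04,0,-0.168,0],
    [1,0.155,-0.009,-0.04,0,-0.168,0],
    [1,0.155,-0.009,-0.04,0,-0.168,0],
    [1,0.155,-0.009,-0.04,0,-0.168,0],
    [1,0.155,-0.009,-0.04,0,-0.168,0],
    [1,0.155,-0.009,-0.04,0,-0.168,0],
    [1,0.155,-0.009,-0.04,0,-0.168,0],
    [1,0.155,-0.009,-0.04,0,-0.168,0],
    [1,0.155,-0.009,-0.04,0,-0.168,0],
  ],
)

```text
time: 29.67
eef_pos: [0.5332, 0.0113, 0.2365]
ee_rot: [0.983, 0.184, -0.007, -0.001]
wrist_force: [-0.5, -0.4, 0.4]
grip_width: 0.0854
finger_force: 0.0
```

Run:
```python
from h import *
s=meas(6);w=imaging.capture("wrist");save(w,"w11.png");q=[(np.round(r["point"],1).tolist(),round(r["conf"],2),onz(w,*r["point"],.007).round(4).tolist()) for r in models.spot_in("washer_a",w)];print(q)
b=min(q,key=lambda t:np.linalg.norm(np.array(t[2][:2])-[.5,0]));c0=b[2]
for k in([(.032,.007)],[(.032,0)],[(.032,.007),(.013,.014)],[(.013,.014)],[(.0165,.014)]):print(k,fitc(w,c0,k,.012))
stand(w)
```

```text
std [0.0004  0.00044 0.00098] pos [0.5324 0.0106 0.2376] F [-0.4 -0.1 -0.2]
[([517.7, 329.0], 0.88, [0.4697, -0.2363, 0.007]), ([129.0, 246.5], 0.87, [0.4149, 0.1662, 0.007]), ([305.4, 234.3], 0.84, [0.4885, 0.009, 0.007]), ([25.5, 212.6], 0.6, [0.4137, 0.2658, 0.007])]
[(0.032, 0.007)] (array([4.845e-01, 2.500e-04]), np.float64(0.35387366143570376), np.float64(0.3037957067107769))
[(0.032, 0)] (array([ 0.48075, -0.00175]), np.float64(0.30672050370619314), np.float64(0.2687173694455388))
[(0.032, 0.007), (0.013, 0.014)] (array([0.485  , 0.00075]), np.float64(0.6293895642485346), np.float64(0.5401182929100148))
[(0.013, 0.014)] (array([0.48525, 0.0205 ]), np.float64(0.3299618712154463), np.float64(0.2924656726209473))
[(0.0165, 0.014)] (array([ 0.475 , -0.0035]), np.float64(0.29629682805087526), np.float64(0.27872923366247354))
[[467.4, 287.4], [540.8, 291.8], [521.8, 341.1], [453.3, 353.1]] [ 0.47514002 -0.20276088  0.016     ] [0.0764 0.0736 0.0577 0.0712]
```

Run:
```python
from h import *
s=meas(6);D=down(-69);go([.486,.003,.14]+.03*D.apply([1,0,0]),D,s)
```

```text
std [1.7e-04 1.1e-04 9.0e-05] pos [0.5331 0.0101 0.2406] F [ 0.1 -0.2  0.4]
shift [-0.04   -0.0257  0.2517] turn [ 0.0001  0.0009 -0.    ]
```

Emit:
servo_tool(
  plan=[
    [1,-0.04,-0.026,0.08,0,0.001,0],
    [1,-0.04,-0.026,0.16,0,0.001,0],
    [1,-0.04,-0.026,0.22,0,0.001,0],
    [1,-0.04,-0.026,0.25,0,0.001,0],
    [1,-0.04,-0.026,0.25,0,0.001,0],
    [1,-0.04,-0.026,0.25,0,0.001,0],
    [1,-0.04,-0.026,0.25,0,0.001,0],
  ],
)

```text
time: 30.95
eef_pos: [0.5151, 0.014, 0.1416]
ee_rot: [0.983, 0.182, 0.001, 0.0]
wrist_force: [0.7, -0.1, 0.7]
grip_width: 0.0853
finger_force: 0.0
```

Run:
```python
from h import *
s=meas(8);w=imaging.capture("wrist");save(w,"w12.png")
print([(np.round(r["point"],1).tolist(),round(r["conf"],2),onz(w,*r["point"],.007).round(4).tolist()) for r in models.spot_in("washer_a",w)])
for k in([(.032,.007)],[(.032,0)],[(.013,.014)],[(.032,.007),(.013,.014)],[(.032,0),(.032,.007),(.013,.014),(.0165,.014)],[(.032,.014),(.013,.007)]):
    for c0 in((.486,.004),):print(k,fitc(w,c0,k,.01))
g=cv2.cvtColor(w["frame"],cv2.COLOR_RGB2GRAY);p=proj(w,[.4855,.002,.007])[0].astype(int);print(p)
print(g[p[1]-70:p[1]+71:7,p[0]-72:p[0]+73:6])
```

```text
std [3.0e-04 6.0e-05 3.4e-04] pos [0.515  0.014  0.1416] F [-0.2 -0.2  0.2]
[([76.9, 275.8], 0.87, [0.4128, 0.1682, 0.007]), ([322.9, 258.0], 0.79, [0.4911, 0.0034, 0.007]), ([594.0, 381.8], 0.78, [0.4691, -0.2414, 0.007])]
[(0.032, 0.007)] (array([0.4845, 0.0005]), np.float64(0.34367097939651214), np.float64(0.2763144085824687))
[(0.032, 0)] (array([ 0.48   , -0.00075]), np.float64(0.27249500875903965), np.float64(0.24312412655385846))
[(0.013, 0.014)] (array([0.486  , 0.00125]), np.float64(0.22978616116540873), np.float64(0.17434847741302373))
[(0.032, 0.007), (0.013, 0.014)] (array([4.83e-01, 2.50e-04]), np.float64(0.5106659496113708), np.float64(0.4281312692309477))
[(0.032, 0), (0.032, 0.007), (0.013, 0.014), (0.0165, 0.014)] (array([ 4.83000000e-01, -5.20417043e-18]), np.float64(0.8334710173767215), np.float64(0.7055932047193596))
[(0.032, 0.014), (0.013, 0.007)] (array([0.487 , 0.0015]), np.float64(0.4597254664327422), np.float64(0.36804892553500407))
[321 265]
[[140 144 140 144 144 145 144 142 145 144 143 145 144 142  69  71  72  73
   71  71  73  72  75  71  72]
 [143 144 14
[... 1388 characters left out ...]
61  65  64  66  65 129 126 125  87  66
   74  78  77  78  81  77  73]
 [146 147 148 150  96  77  78  79  78  65  67  67 126 127 122 127 123 154
  156 156  90  78  83  80  77]
 [146 146 147 113  78  78  79  80  79  81  89 148 129 132 147 152 157 156
  155 158 155 156  89  80  80]
 [147 149 151  80  80  77  78  78  80  79 157 156 158 152 154 155 156 154
  156 155 155 157 155 153 109]
 [147 148  74  75  75  76  77  72  73 154 157 158 155 157 153 156 154 156
  154 155 156 156 155 155 153]
 [154 149  76  74  71  73  76  78  75 154 153 157 156 157 153 156 153 156
  157 157 154 154 156 154 153]
 [156  81  77  78  76  74  75  78 156 156 156 157 157 154 152 154 155 154
  155 156 157 154 153 154 152]]
```

```bash
cat >> h.py <<'E'
def fits(w,c0,zs,span=.012,rad=.032):
    "silhouette fit: brighter outside than inside, mean log contrast over hull of rim circles"
    g=cv2.GaussianBlur(np.log(cv2.cvtColor(w["frame"],cv2.COLOR_RGB2GRAY)+8.),(0,0),1.).astype(np.float32);t=np.linspace(0,2*np.pi,120,endpoint=False)
    def sc(x,y):
        o=[]
        for k in(1.06,.94):
            P=np.vstack([proj(w,np.c_[x+rad*k*np.cos(t),y+rad*k*np.sin(t),0*t+z]) for z in zs]).astype(np.float32)
            h=cv2.convexHull(P)[:,0];L=np.r_[0,np.cumsum(np.linalg.norm(np.diff(np.vstack([h,h[:1]]),axis=0),axis=1))];hh=np.vstack([h,h[:1]])
            u=np.linspace(0,L[-1],120,endpoint=False);q=np.c_[np.interp(u,L,hh[:,0]),np.interp(u,L,hh[:,1])].astype(np.float32)
            o.append(q)
        a,b=o; j=np.argmin(np.linalg.norm(a[:,None]-b[None],axis=2),axis=1);b=b[j]
        d=cv2.remap(g,a[:,:1],a[:,1:],1)[:,0]-cv2.remap(g,b[:,:1],b[:,1:],1)[:,0]
        return np.clip(d,-.15,.25).mean()
    c=np.array(c0[:2],float)
    for st in(.002,.0005):
        k=np.arange(-span,span+1e-9,st);V=np.array([[sc(c[0]+i,c[1]+j) for j in k] for i in k]);i=np.unravel_index(V.argmax(),V.shape)
        c=c+[k[i[0]],k[i[1]]];span=.003
    return c.round(5),V.max().round(4)
E
python3 - <<'E'
from h import *
w=imaging.capture("wrist");print(onz(w,324,267,.005))
for zs in((0,.007),(.007,.014)):print(zs,fits(w,[.486,.002],zs))
a=imaging.capture("scene")
for zs in((0,.007),(.007,.014)):print("scene",zs,fits(a,[.486,.002],zs))
b=imaging.capture("side")
for zs in((0,.007),(.007,.014)):print("side",zs,fits(b,[.486,.002],zs))
E
```

```text
[ 4.83828918e-01 -1.55030963e-04  5.00000000e-03]
(0, 0.007) (array([0.4835, 0.    ]), np.float32(0.1629))
(0.007, 0.014) (array([0.486, 0.001]), np.float32(0.1562))
scene (0, 0.007) (array([0.4845, 0.    ]), np.float32(0.0675))
scene (0.007, 0.014) (array([0.481, 0.005]), np.float32(0.0688))
side (0, 0.007) (array([ 0.4835, -0.0015]), np.float32(0.1554))
side (0.007, 0.014) (array([ 0.4795, -0.0125]), np.float32(0.155))
```

Run:
```python
from h import *
s=meas(6);D=down(-69);c=[.4837,-.0003];go([*c,.03],D,s);go([*c,-.0045],D,s)
```

```text
std [1.e-05 0.e+00 2.e-05] pos [0.5141 0.0142 0.1403] F [ 0.2 -0.4 -0.3]
shift [-0.0839  0.0064  0.2759] turn [0. 0. 0.]
shift [-0.0838  0.0064  0.3621] turn [0. 0. 0.]
```

Emit:
servo_tool(
  plan=[
    [1,-0.04,0.003,0.09,0,0,0],
    [1,-0.084,0.0064,0.18,0,0,0],
    [1,-0.084,0.0064,0.25,0,0,0],
    [1,-0.084,0.0064,0.3,0,0,0],
    [1,-0.084,0.0064,0.33,0,0,0],
    [1,-0.084,0.0064,0.35,0,0,0],
    [1,-0.084,0.0064,0.362,0,0,0],
    [1,-0.084,0.0064,0.362,0,0,0],
    [1,-0.084,0.0064,0.362,0,0,0],
    [1,-0.084,0.0064,0.362,0,0,0],
    [1,-0.084,0.0064,0.362,0,0,0],
  ],
)

```text
time: 32.82
eef_pos: [0.4845, -0.0005, -0.0035]
ee_rot: [0.983, 0.182, 0.001, 0.001]
wrist_force: [-0.2, -0.6, 1.0]
grip_width: 0.0854
finger_force: 0.0
```

Emit:
servo_tool(
  plan=[
    [0,0,0,0,0,0,0],
    [0,0,0,0,0,0,0],
    [0,0,0,0,0,0,0],
    [0,0,0,0,0,0,0],
    [0,0,0,0,0,0,0],
    [0,0,0,0,0,0,0],
  ],
)

```text
time: 33.32
eef_pos: [0.4842, -0.0004, -0.0032]
ee_rot: [0.983, 0.182, 0.0, 0.0]
wrist_force: [-4.4, 0.2, 12.0]
grip_width: 0.0609
finger_force: 61.9
```

Run:
```python
from h import *
s=meas(6);print(s["grip_width"],s["finger_force"])
```

```text
std [1.e-05 0.e+00 1.e-05] pos [ 0.4842 -0.0005 -0.0032] F [-3.7  0.4 11.8]
0.06060291179078275 61.92952879937366
```

Emit:
servo_tool(
  plan=[
    [0,0,0,-0.01,0,0,0],
    [0,0,0,-0.03,0,0,0],
    [0,0,0,-0.08,0,0,0],
    [0,0,0,-0.15,0,0,0],
    [0,0,0,-0.22,0,0,0],
    [0,0,0,-0.3,0,0,0],
    [0,0,0,-0.3,0,0,0],
    [0,0,0,-0.3,0,0,0],
    [0,0,0,-0.3,0,0,0],
    [0,0,0,-0.3,0,0,0],
  ],
)

```text
time: 34.45
eef_pos: [0.4823, 0.0, 0.1142]
ee_rot: [0.983, 0.182, -0.001, -0.001]
wrist_force: [-0.8, 0.4, -1.7]
grip_width: 0.0606
finger_force: 65.6
```

Run:
```python
from h import *
s=meas(8);w=imaging.capture("wrist");save(w,"w13.png");print(s["grip_width"],s["finger_force"])
g=cv2.cvtColor(w["frame"],cv2.COLOR_RGB2GRAY)
print("cols 312-328 mean, rows 240..440 step2",g[240:440:2,316:326].mean(1).round().astype(int).tolist())
print("row 335",g[333:338,225:415:3].mean(0).round().astype(int).tolist())
r=R.from_quat(s["ee_rot"]);t=np.linspace(0,2*np.pi,361)
for x in(-.002,0,.002):
    f=lambda rad,z:proj(w,s["eef_pos"]+r.apply(np.c_[x+rad*np.cos(t),rad*np.sin(t),0*t+z]))[:,1]
    print(x,"rim low/up min",f(.032,-.0037).min().round(1),f(.032,-.0107).min().round(1),"rim up max",f(.032,-.0107).max().round(1),"bore top",f(.013,-.0177).min().round(1),f(.013,-.0177).max().round(1),"bore low",f(.013,-.0107).min().round(1),f(.013,-.0107).max().round(1))
```

```text
std [0.00039 0.0001  0.00037] pos [ 4.828e-01 -1.000e-04  1.144e-01] F [ 0.1 -0.1 -1.4]
0.06100037649151745 65.55579132400453
cols 312-328 mean, rows 240..440 step2 [71, 73, 73, 75, 75, 65, 60, 61, 63, 72, 73, 73, 73, 74, 74, 73, 74, 73, 73, 74, 74, 76, 75, 76, 75, 76, 76, 76, 77, 77, 76, 78, 77, 75, 73, 70, 70, 140, 157, 156, 156, 156, 155, 154, 154, 153, 152, 152, 152, 152, 151, 151, 153, 152, 153, 153, 153, 154, 153, 153, 154, 153, 153, 113, 62, 60, 61, 62, 64, 69, 67, 68, 66, 66, 66, 65, 66, 66, 66, 65, 65, 64, 65, 74, 78, 78, 78, 77, 78, 77, 76, 77, 77, 74, 75, 75, 75, 68, 60, 58]
row 335 [11, 8, 8, 6, 19, 69, 65, 69, 67, 68, 66, 67, 69, 67, 67, 66, 67, 68, 70, 69, 72, 81, 84, 125, 157, 157, 157, 157, 156, 155, 154, 152, 152, 151, 150, 152, 152, 154, 156, 157, 157, 158, 158, 134, 66, 66, 65, 67, 64, 66, 65, 66, 63, 61, 64, 65, 63, 65, 66, 34, 14, 4, 13, 13]
-0.002 rim low/up min 254.0 261.1 rim up max 409.3 bore top 319.0 381.1 bore low 309.3 369.3
0 rim low/up min 248.9 255.8 rim up max 405.2 bore top 313.9 376.5 bore low 304.4 364.9
0.002 rim low/up min 243.8 250.4 rim up max 401.1 bore top 308.8 372.0 bore low 299.5 360.5
```

Washer F is held dome-up and centred: the rim and bore rows match offset 0. Now to the stand.

Run:
```python
from h import *
s=meas(6);D=down(-69);go([.472,-.2066,.13],D,s)
```

```text
Traceback (most recent call last):
  File "h.py", line 52, in meas
    s=arm.get_state();L.append(s);imaging.capture("wrist")
                                  ~~~~~~~~~~~~~~~^^^^^^^^^
ValueError: 200 camera calls are used up
```

Run:
```python
from h import *
s=arm.get_state();print(s["time"],s["eef_pos"],np.abs(s["dq"]).max());D=down(-69);go([.472,-.2066,.13],D,s)
```

```text
34.95 [ 4.83641637e-01 -2.71015031e-04  1.15439154e-01] 0.004628060735307813
shift [-0.2122  0.4711 -0.0363] turn [0. 0. 0.]
```

Emit:
servo_tool(
  plan=[
    [0,-0.03,0.06,-0.036,0,0,0],
    [0,-0.11,0.24,-0.036,0,0,0],
    [0,-0.19,0.42,-0.036,0,0,0],
    [0,-0.212,0.471,-0.036,0,0,0],
    [0,-0.212,0.471,-0.036,0,0,0],
    [0,-0.212,0.471,-0.036,0,0,0],
    [0,-0.212,0.471,-0.036,0,0,0],
    [0,-0.212,0.471,-0.036,0,0,0],
    [0,-0.212,0.471,-0.036,0,0,0],
    [0,-0.212,0.471,-0.036,0,0,0],
    [0,-0.212,0.471,-0.036,0,0,0],
    [0,-0.212,0.471,-0.036,0,0,0],
  ],
)

```text
time: 35.95
eef_pos: [0.4722, -0.2054, 0.13]
ee_rot: [0.983, 0.183, -0.0, 0.0]
wrist_force: [-0.9, -0.3, -2.0]
grip_width: 0.0605
finger_force: 65.7
```

Emit:
servo_tool(
  plan=[
    [0,0,0,0.03,0,0,0],
    [0,0,0,0.06,0,0,0],
    [0,0,0,0.09,0,0,0],
    [0,0,0,0.12,0,0,0],
    [0,0,0,0.13,0,0,0],
    [0,0,0,0.13,0,0,0],
    [0,0,0,0.13,0,0,0],
    [0,0,0,0.13,0,0,0],
    [0,0,0,0.13,0,0,0],
    [0,0,0,0.13,0,0,0],
    [0,0,0,0.13,0,0,0],
    [0,0,0,0.13,0,0,0],
  ],
)

```text
time: 36.95
eef_pos: [0.4722, -0.2068, 0.0784]
ee_rot: [0.983, 0.182, 0.0, 0.0]
wrist_force: [0.2, -0.1, -1.4]
grip_width: 0.0604
finger_force: 65.7
```

Run:
```python
from h import *
s=arm.get_state();print(s["eef_pos"],np.abs(s["dq"]).max(),s["grip_width"],s["finger_force"]);D=down(-69);go([.472,-.2066,.056],D,s);go([.472,-.2066,.0432],D,s)
```

```text
[ 0.47221864 -0.20675287  0.07836607] 0.0018723885909107192 0.06041943346085686 65.6998445559293
shift [-0.0004 -0.0006  0.0559] turn [ 0.0001 -0.      0.    ]
shift [-0.0004 -0.0006  0.0879] turn [ 0.0001 -0.      0.    ]
```

Emit:
servo_tool(
  plan=[
    [0,0,0,0.02,0,0,0],
    [0,0,0,0.035,0,0,0],
    [0,0,0,0.045,0,0,0],
    [0,0,0,0.055,0,0,0],
    [0,0,0,0.062,0,0,0],
    [0,0,0,0.07,0,0,0],
    [0,0,0,0.07,0,0,0],
    [0,0,0,0.07,0,0,0],
    [0,0,0,0.07,0,0,0],
    [0,0,0,0.07,0,0,0],
  ],
)

```text
time: 37.78
eef_pos: [0.4723, -0.2067, 0.0503]
ee_rot: [0.983, 0.182, 0.0, 0.0]
wrist_force: [-0.2, -0.6, -1.6]
grip_width: 0.0606
finger_force: 65.7
```

Emit:
servo_tool(
  plan=[
    [0,0,0,0.006,0,0,0],
    [0,0,0,0.012,0,0,0],
    [0,0,0,0.0175,0,0,0],
    [0,0,0,0.0175,0,0,0],
    [0,0,0,0.0175,0,0,0],
    [0,0,0,0.0175,0,0,0],
    [0,0,0,0.0175,0,0,0],
  ],
)

```text
time: 38.37
eef_pos: [0.4721, -0.2066, 0.043]
ee_rot: [0.983, 0.182, 0.0, 0.0]
wrist_force: [-1.7, 0.5, -0.4]
grip_width: 0.0608
finger_force: 65.9
```

Emit:
servo_tool(
  plan=[
    [0,0,0,0.0015,0,0,0],
    [0,0,0,0.003,0,0,0],
    [0,0,0,0.003,0,0,0],
    [0,0,0,0.003,0,0,0],
    [0,0,0,0.003,0,0,0],
  ],
)

```text
time: 38.78
eef_pos: [0.4722, -0.2067, 0.0429]
ee_rot: [0.983, 0.182, -0.0, 0.0]
wrist_force: [-3.9, 2.8, 11.3]
grip_width: 0.0605
finger_force: 67.1
```

Rim-on-rim contact came at TCP 42.9 mm, with 42.3 expected. I relax the push, release and rise.

Emit:
servo_tool(
  plan=[
    [0,0,0,-0.002,0,0,0],
    [0,0,0,-0.002,0,0,0],
    [0.8,0,0,-0.002,0,0,0],
    [0.9,0,0,-0.002,0,0,0],
    [1,0,0,-0.002,0,0,0],
    [1,0,0,-0.002,0,0,0],
    [1,0,0,-0.002,0,0,0],
  ],
)

```text
time: 39.37
eef_pos: [0.472, -0.2066, 0.0425]
ee_rot: [0.983, 0.182, -0.0, 0.0]
wrist_force: [-0.3, -0.8, -0.3]
grip_width: 0.0857
finger_force: 0.0
```

Emit:
servo_tool(
  plan=[
    [1,0,0,-0.03,0,0,0],
    [1,0,0,-0.08,0,0,0],
    [1,0,0,-0.15,0,0,0],
    [1,0,0,-0.25,0,0,0],
    [1,0,0,-0.35,0,0,0],
    [1,0,0,-0.45,0,0,0],
    [1,0,0,-0.45,0,0,0],
    [1,0,0,-0.45,0,0,0],
    [1,0,0,-0.45,0,0,0],
  ],
)

```text
time: 40.12
eef_pos: [0.4719, -0.2064, 0.2231]
ee_rot: [0.983, 0.182, 0.0, 0.0]
wrist_force: [-0.7, 0.6, -0.9]
grip_width: 0.0854
finger_force: 0.0
```

```bash
python3 -c "from station import job_done;print(job_done())"
```

```text
the job is handed in; nothing more can be done
None
```

I put both washers on the arbor, first the one with its hollow side up, then the other with its hollow side down, and handed the job in at about 40 s. The camera calls ran out before the last placement, so that seating is judged from contact force and height only (within 1 mm of expected), and I took no final picture of the bottle, timer and label roll.

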